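Lever the die block up onto its catches

ROBOT

A 6-joint arm with a two-finger parallel gripper is mounted at the origin on the work surface. World frame = base frame: x ahead of the robot, y to its left, z up, the work surface at z = 0. Lengths are in mm, angles in rad, forces in N, time in s.
With the tool pointing down it reaches from about 275 to 750 mm from the base axis. Payload 10.2 kg.
Tool frame: the origin (TCP) lies on the centre line of the jaws, within the pads' length; the fingertips stand 8 mm ahead of it and the grasp point (between the pads) lies 11 mm behind it; x points along the fingers, z is the direction in which the jaws open and shut, and the axes are right-handed (so a half turn about x gives the same grasp; the last joint's range is limited). The gripper opens to 85 mm and grips with 20 to 120 N. Pads are 22 mm wide; open, the fingers measure 114 mm over their backs; the gripper's body (76 mm by 85 mm) begins 54 mm behind the grasp point. The pads swing forward as they close: fully open they stand 13 mm farther back than shut.
Start: joints at [-1.391, 0.313, 1.498, -0, 1.331, -0.223], TCP at [205.786, -482.994, 239.294] pointing down, gripper open.
Joint ranges: [-2.94, 2.94], [-0.97, 2.17], [0.19, 2.56], [-1.23, 4.37], [0.02, 3.11], [-2.88, 2.88]. Speed limits (rad/s): [2.39, 2.39, 3.01, 3.14, 3.14, 3.14].

INTERFACE

Orientations are given as a 3x3 rotation matrix whose columns are the frame's x, y, z axes.
In Python, from rig import bot gives the robot as it stands.
- The arm moves only by the tool move_arm, never from a script. Its argument "increments" is a list of rows, each an object of numbers: "tx", "ty", "tz": the shift along the world's x, y, z in cm; "wx", "wy", "wz": the turn, a rotation vector about the world's x, y, z in units of 6 degrees (1.0 is 6 degrees). A call has 1 to 20 rows; each row is the pose to reach, as a shift and turn from the pose measured when the call began; what a row does not reach only later rows make up. A row lasts 1/10 s, in which the tool goes at most 50 mm and 8.59 degrees, less where a joint would pass 70% of its speed; a pose out of reach is approached as far as the arm can. A call with a gripper value outside its range is refused whole. "gripper" is the closure, from -1 (fully open) to 1 (shut), set as the call begins (left out, the last holds). The fingers move at their own pace and stop on an object; the grip force is fixed at half the most. Time passes only in rows, so rows that repeat a pose let the fingers close. It gives the time, the measured TCP pose, the force and the opening at its end, in the units of the state.
- bot.state(): the state, without advancing time (a new reading comes with each control period).
- bot.read_camera(name): name is "scene" or "top"; returns (picture, depth): 400x640x3 uint8, red, green, blue; 400x640 float32, mm along the optical axis (not along the pixel's ray), 0 where there is no reading.
- bot.camera_params(name): a dict with "fx", "fy", "cx", "cy" (pixels), "extrinsics" (4x4, takes a point from camera to world coordinates). Camera axes: x right, y up, looking along -z (the intrinsics and any distortion apply to the point x, -y, -z); pixel columns grow to the right and rows downward; lengths in mm; the calibration is good to about 2 mm. A picture is of the moment at which its call begins. camera_params takes no time and is no camera call.
- bot.hand_in(): hands the job in, once; it reports no verdict.
The state is a dict: "clock": time; "qpos": joint angles; "joint_vel": joint speeds; "tau": joint torques, N m; "tool_pos": TCP position; "tcp_rot": TCP orientation; "contact_force": force on the tool from outside, world axes, zero at the start; "moment": the same for the moment, N m; "width": finger opening in mm.
Only numpy, scipy, OpenCV 4.12 (cv2) and the standard library are available. Lean on these libraries where they do the work, as an engineer would, in place of code of your own. Each camera call takes 0.05 s, during which the arm holds its last target. There are 200 camera calls.

TASK

Use the pry bar over the fulcrum post to lever up the front of the heavy steel die block, with the bar pushed gently home into the slot under the block, until both spring catches snap in underneath, without forcing the block hard against the yellow stops or touching it with the gripper. Then ease the block down onto the catches, draw the bar out and lay it back in its two wooden cradles, leaving everything else on the table alone.

Things in the scene. Friction and masses are not known exactly. Their poses are not given: they have to be found in the camera images.
- bar_center (a point): Centre of the pry bar, a loose flat bar 280 mm long weighing 0.3 kg. Its x axis runs along the bar towards the chisel tip, z is up when it lies flat. Dark steel blade 18 mm wide and 8 mm thick; the last 30 mm before the tip is 5 mm thick; orange handle sleeve 22 mm wide, 16 mm thick and 90 mm long at the other end. It starts lying in its two cradles, tip towards the side of the table where the die press stands (+y).
- bar_grip (a point): Middle of the orange handle, on the bar's centre line, 90 mm from the bar's centre away from the tip: a place to grip it across its 22 mm width. Same axes as bar_center.
- bar_tip (a point): Chisel tip of the bar, on the centre line, 140 mm from the bar's centre. Same axes.
- pry_bar: The whole pry bar; origin and axes as bar_center.
- rest_seat (a point): Fixed plywood rest for the bar: this point is where the bar's centre belongs, 34 mm above the table, x axis along the bar towards its tip. Two wooden cradles, 80 mm ahead of and 30 mm behind this point along x, each with a seat 4 mm below the point between two horns 28 mm apart that rise 14 mm above the seat. The orange handle overhangs the rear cradle.
- fulcrum: Fixed fulcrum post with a blue top on a screw foot (its height differs by up to 4 mm from start to start), standing 44 to 56 mm in front of the die block. Origin at its foot; x axis points at the block. Its crest is a rounded steel edge (7 mm radius, across the bar) between two horns 26 mm apart that stand 12 mm above the unloaded crest.
- fulcrum_top (a point): Middle of the fulcrum's crest, where the bar's underside rests; 83 mm above the origin of the fulcrum while unloaded. The crest sits on a rubber pad and sinks 3 to 7 mm (more under a heavier block) when the block's weight comes on the bar. x axis points straight into the slot of the block.
- frame: Fixed die press bed: grey base 75 mm high carrying the die block, green cheeks on both sides with the spring catches, open at the front. Origin at table height under the middle of the block; x axis points from the front of the press to its back, the bar goes in along +x.
- die_block: Loose steel die block 140 mm deep (x), 150 mm wide (y), 40 mm high, 3.8 to 7.2 kg, lying on the bed between the green cheeks with 2.5 mm play each side; a low ledge close behind it keeps it from sliding back. Brass rule frame on top. Origin in the middle of its underside. In the middle of its front, at the bottom, is the pry slot: 40 mm wide, 14 mm high (floor is the bed), 22 mm deep to a solid heel. Levered up, the block tips about its rear lower edge.
- slot_mouth (a point): Middle of the mouth of the pry slot, on the die block's front face, 7 mm above the block's underside. x axis points into the slot.
- catch_left (a joint): Travel (m) of the spring catch on the press frame's own +y side: a steel bolt with a red knob that slides inwards by itself under the block's front corner (its spring pushes with 3 to 4.5 N). 0 to 0.004 while the block's side holds it back, 0.014 when it has snapped in; its knob then stands close to the green cheek. It snaps in when the front of the block has been raised about 10 mm, and then holds it there.
- catch_right (a joint): The same for the catch on the press frame's own -y side.
- stops: Two yellow stops on the cheeks above the front corners of the block; the block's front meets them when raised about 11.5 mm. Fixed; they share the frame's origin. To lift the block takes roughly 19 to 36 N at the bar's tip (the block's mass differs between starts).
- glue_jar: Bystander, to be left alone: white glue jar; origin at its underside.
- tape_roll: Bystander, to be left alone: roll of paper tape; origin at its underside.
- wood_block: Bystander, to be left alone: spare wooden block; origin at its underside.
- paste_brush: Bystander, to be left alone: paste brush; origin at its underside.
- bowl: Bystander, to be left alone: blue bowl; origin at its underside.
- mug: Bystander, to be left alone: white mug; origin at its underside.
- weight: Bystander, to be left alone: steel paperweight; origin at its underside.
There are look-alikes about, which are no part of the job. Leave any pink or turquoise look-alike of the die_block alone.

How it is judged:
By the outcome, as a careful person would: the job done as asked, in the order asked, and still so for the second after the job is handed in, with the robot touching nothing.
It also fails if it takes over 72 s, if anything falls off the work surface, if the arm or the gripper's body presses on something with over 40 N, if the wrist force passes 120 N, or if a joint passes its speed limit or range.

## Working session

There is one attempt and no reset: what is moved stays moved. The work goes in short steps, Python scripts to look and compute and a tool call to move; the robot and the scene stay as the last step left them, time stands still between calls to the robot, and variables do not carry over. Pictures are saved under pics/ and viewed, about 8 in all and at most 12, crops included, and the job is handed in when it is done.

Besides the shell and the picture viewer there is one more tool, called after ">>>" as name(argument=value, ...), one argument or row to a line, values as JSON. move_arm: Moves the arm, as the interface text tells. Its arguments: {"type":"object","properties":{"increments":{"type":"array"},"gripper":{"type":"number"}},"required":["increments"]}

```bash
mkdir -p pics; ls; cat > h.py <<'E'
import numpy as np, cv2
from rig import bot
def grab(n,tag):
    p,d=bot.read_camera(n); np.savez(f'pics/{tag}.npz',p=p,d=d); cv2.imwrite(f'pics/{tag}.png',p[:,:,::-1]); return p,d
def world(n,d,u,v):
    c=bot.camera_params(n); z=float(d[int(round(v)),int(round(u))])
    P=np.array([(u-c['cx'])/c['fx']*z,-(v-c['cy'])/c['fy']*z,-z,1]); return (c['extrinsics']@P)[:3]
def cloud(n,d):
    c=bot.camera_params(n); v,u=np.mgrid[:d.shape[0],:d.shape[1]]
    P=np.stack([(u-c['cx'])/c['fx']*d,-(v-c['cy'])/c['fy']*d,-d,np.ones_like(d)],-1); return (P@c['extrinsics'].T)[...,:3]
def proj(n,P):
    c=bot.camera_params(n); q=np.linalg.inv(c['extrinsics'])@np.append(P,1)
    return c['cx']+c['fx']*q[0]/-q[2], c['cy']-c['fy']*q[1]/-q[2]
def crop(tag,u0,v0,u1,v1,out,k=4):
    p=np.load(f'pics/{tag}.npz')['p'][v0:v1,u0:u1,::-1]; cv2.imwrite(f'pics/{out}.png',cv2.resize(p,None,fx=k,fy=k,interpolation=cv2.INTER_CUBIC))
E
python3 - <<'E'
from h import *
for n in('scene','top'):
    grab(n,n+'0'); c=bot.camera_params(n); print(n,c)
a=cv2.imread('pics/scene0.png');b=cv2.imread('pics/top0.png')
cv2.imwrite('pics/both.png',np.hstack([a,b])[:, :])
print(bot.state())
E
```

```text
pics
scene {'fx': 396.0882656987859, 'fy': 396.0882656987859, 'cx': 317.2904170379197, 'cy': 197.91825148529938, 'extrinsics': array([[ 7.11805339e-01, -5.33174378e-01,  4.57228872e-01,
         1.23796580e+03],
       [ 7.02326756e-01,  5.32522964e-01, -4.72394349e-01,
        -6.13452313e+02],
       [ 8.38368869e-03,  6.57376890e-01,  7.53515320e-01,
         1.20987907e+03],
       [ 0.00000000e+00,  0.00000000e+00,  0.00000000e+00,
         1.00000000e+00]])}
top {'fx': 450.34996594391976, 'fy': 450.34996594391976, 'cx': 316.14876339555576, 'cy': 195.99533510468524, 'extrinsics': array([[-4.33009774e-03,  9.84337734e-01, -1.76239822e-01,
         2.45673499e+02],
       [-9.99975844e-01, -5.22049161e-03, -4.58882520e-03,
         7.17373512e+01],
       [-5.43701231e-03,  1.76215695e-01,  9.84336562e-01,
         1.80867224e+03],
       [ 0.00000000e+00,  0.00000000e+00,  0.00000000e+00,
         1.00000000e+00]])}
{'clock': 0.1, 'qpos': array([-1.39135682e+00,  3.13383548e-01,  1.49834312e+00, -3.21179935e-05,
        1.33100445e+00, -2.23368087e-01]), 'joint_vel': array([-0.0004164 , -0.00031895, -0.0032022 ,  0.00090341,  0.00049792,
       -0.00129892]), 'tau': array([ 1.95963374e-03, -4.12903011e+01, -2.60143733e+01, -1.81251453e-04,
        3.01278669e-03,  1.75550678e-06]), 'tool_pos': array([ 205.75863325, -482.76319953,  238.80444502]), 'tcp_rot': array([[-2.33888581e-04,  9.19961064e-01,  3.92009676e-01],
       [ 1.11461413e-03,  3.92009683e-01, -9.19960415e-01],
       [-9.99999351e-01,  2.21771286e-04, -1.11708819e-03]]), 'contact_force': array([ 0.58153739, -0.20022133, -0.72666035]), 'moment': array([-0.00931692,  0.00594983,  0.02490567]), 'width': 85.66045246872221}
```

View pics/scene0.png

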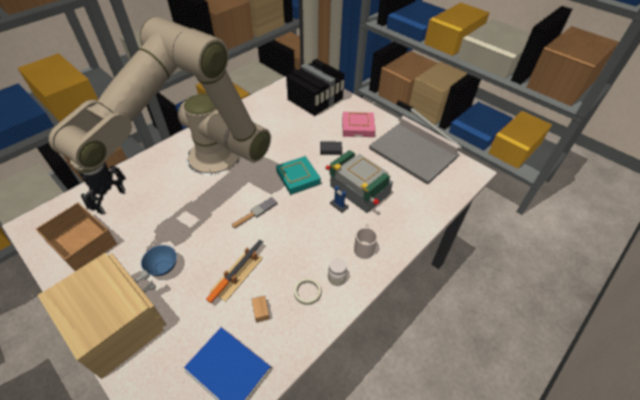

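View pics/top0.png

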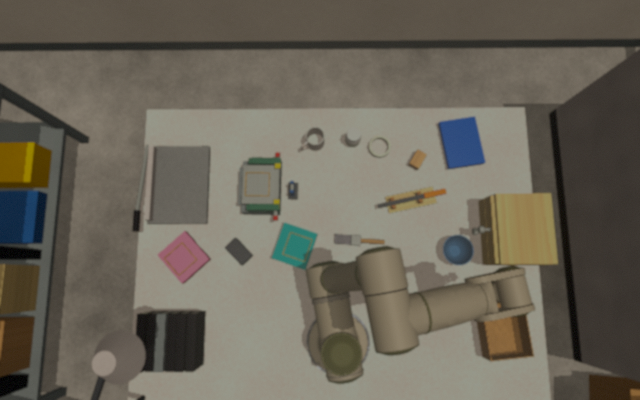

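```bash
python3 - <<'E'
from h import *
def c(t,u,v,w=76,h=56,k=5):
    return cv2.resize(cv2.imread(f'pics/{t}.png')[v:v+h,u:u+w],None,fx=k,fy=k,interpolation=cv2.INTER_CUBIC)
cv2.imwrite('pics/c1.png',np.vstack([np.hstack([c('top0',235,150,76,76),c('top0',374,160,76,76)])[:380],]))
cv2.imwrite('pics/c2.png',np.hstack([c('scene0',322,145,76,76),c('scene0',198,232,76,76)]))
cv2.imwrite('pics/c12.png',cv2.resize(np.vstack([cv2.imread('pics/c1.png'),cv2.imread('pics/c2.png')]),None,fx=.78,fy=.78,interpolation=cv2.INTER_AREA))
for n in('top','scene'):
    d=np.load(f'pics/{n}0.npz')['d']; W=cloud(n,d)
    pts={'top':[(262,187),(292,189),(410,198),(435,193),(385,205),(250,165),(276,187)],'scene':[(360,175),(340,198),(240,265),(220,288),(262,243)]}[n]
    for u,v in pts: print(n,u,v,W[v,u].round(0))
    print((d==0).mean())
E
```

```text
top 262 187 [583. 286. 123.]
top 292 189 [579. 173. 102.]
top 410 198 [ 552. -294.   39.]
top 435 193 [ 571. -393.   43.]
top 385 205 [ 525. -194.   38.]
top 250 165 [671. 334. 120.]
top 276 187 [583. 233. 123.]
0.0040703125
scene 360 175 [610. 270. 120.]
scene 340 198 [603. 169.  61.]
scene 240 265 [ 555. -282.   40.]
scene 220 288 [ 580. -383.   45.]
scene 262 243 [ 512. -154.   -4.]
0.004140625
```

View pics/c12.png

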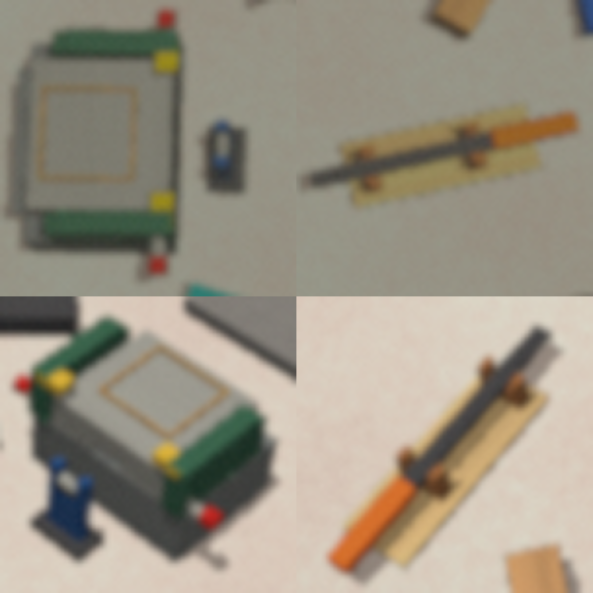

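```bash
cat > m.py <<'E'
from h import *
for n in('top','scene'):
    f=np.load(f'pics/{n}0.npz'); p,d=f['p'].astype(int),f['d']; W=cloud(n,d); X,Y,Z=W[...,0],W[...,1],W[...,2]
    hsv=cv2.cvtColor(f['p'],cv2.COLOR_RGB2HSV).astype(int)
    t=(abs(X-480)<25)&(abs(Y+330)<30); print(n,'table z',np.median(Z[t]).round(1), 'near press',np.median(Z[(abs(X-700)<30)&(abs(Y-100)<30)]).round(1))
    reg=(X>470)&(X<640)&(Y>-460)&(Y<-120)
    bar=reg&(Z>25)&(Z<60)&((hsv[...,2]<110)&(hsv[...,1]<90))
    org=reg&(Z>25)&(hsv[...,1]>170)&(hsv[...,0]<18)
    for nm,m in(('dark',bar),('orange',org)):
        P=W[m]; c=P.mean(0); u,s,vt=np.linalg.svd(P[:,:2]-c[:2],full_matrices=False); a=vt[0]*np.sign(vt[0][1]); q=(P[:,:2]-c[:2])@a
        print(nm,m.sum(),'c',c.round(1),'ang deg from +y',np.degrees(np.arctan2(-a[0],a[1])).round(2),'ends',(c[:2]+a*q.min()).round(1),(c[:2]+a*q.max()).round(1),'zmed',np.median(P[:,2]).round(1))
    blk=(abs(X-585)<120)&(abs(Y-280)<100)&(Z>105)&(hsv[...,1]<70)
    P=W[blk]; r=cv2.minAreaRect(P[:,:2].astype(np.float32)); print('block',blk.sum(),np.median(P[:,2]).round(1),r,P[:,:2].mean(0).round(1))
    for nm,m in(('yellow',(hsv[...,0]>18)&(hsv[...,0]<32)&(hsv[...,1]>140)),('red',((hsv[...,0]<8)|(hsv[...,0]>172))&(hsv[...,1]>150)),('green',(hsv[...,0]>50)&(hsv[...,0]<85)&(hsv[...,1]>80))):
        m=m&(abs(X-585)<150)&(abs(Y-270)<120)&(Z>40)
        k,l,st,ce=cv2.connectedComponentsWithStats(m.astype(np.uint8))
        for i in range(1,k):
            if st[i,4]>4: Q=W[l==i]; print(nm,st[i,4],ce[i].round(1),np.median(Q,0).round(1),Q.min(0).round(0),Q.max(0).round(0))
    fu=(abs(X-585)<40)&(abs(Y-170)<35)&(Z>40)
    print('fulc',fu.sum()); 
    for v,u in np.argwhere(fu): print((u,v),W[v,u].round(0),f['p'][v,u])
E
python3 m.py
```

```text
top table z 1.1 near press 1.6
dark 187 c [ 542.2 -255.3   38.8] ang deg from +y 12.5 ends [ 562.2 -345.5] [ 522.3 -165.6] zmed 38.9
orange 67 c [ 571.  -388.5   42.7] ang deg from +y 12.03 ends [ 579.9 -430.1] [ 563.4 -352.7] zmed 42.7
block 1484 116.5 ((597.8675537109375, 289.98565673828125), (147.8279571533203, 205.33802795410156), 88.82525634765625) [600.4 291.9]
yellow 26 [277.5 165.2] [665.4 226.3 139. ] [657. 216. 132.] [675. 237. 148.]
yellow 22 [276.3 201.4] [525.9 230.6 139.2] [518. 219. 129.] [531. 239. 146.]
red 8 [277.  154.5] [719.2 233.1  94.7] [716. 229.  85.] [722. 237. 105.]
red 6 [275.  217.5] [469.3 237.5  96.2] [467. 234.  93.] [472. 242. 101.]
green 7 [259.  160.1] [685.2 297.1 141.1] [677. 293. 139.] [690. 301. 147.]
green 9 [253.8 160.4] [685.6 317.6 136.2] [681. 309. 132.] [688. 325. 143.]
green 8 [263.8 160.9] [681.2 280.3 139.1] [678. 270. 135.] [686. 286. 145.]
green 7 [269.6 160.9] [682.1 255.7 138.7] [678. 251. 135.] [685. 263. 144.]
green 70 [263.3 206.8] [503.8 277.5 139.9] [499. 226. 131.] [511. 328. 148.]
fulc 64
(np.int64(290), np.int64(180)) [616. 
[... 11694 characters left out ...]
), np.int64(200)) [606. 171.  49.] [26 47 75]
(np.int64(342), np.int64(200)) [611. 171.  54.] [24 43 71]
(np.int64(343), np.int64(200)) [614. 173.  54.] [54 62 79]
(np.int64(344), np.int64(200)) [613. 181.  47.] [109 108 112]
(np.int64(341), np.int64(201)) [607. 170.  45.] [22 44 74]
(np.int64(342), np.int64(201)) [612. 171.  49.] [26 45 72]
(np.int64(343), np.int64(201)) [614. 174.  48.] [58 64 80]
(np.int64(344), np.int64(201)) [617. 178.  47.] [115 112 114]
(np.int64(341), np.int64(202)) [609. 169.  42.] [28 47 76]
(np.int64(342), np.int64(202)) [615. 168.  48.] [26 44 71]
(np.int64(343), np.int64(202)) [616. 173.  44.] [55 62 79]
(np.int64(343), np.int64(203)) [617. 172.  40.] [46 55 74]
```

>>> move_arm(
  increments=[
    {"tx": 36.9,"ty": 9.2,"wz": 13.2},
    {"tx": 36.9,"ty": 9.2,"wz": 13.2},
    {"tx": 36.9,"ty": 9.2,"wz": 13.2},
    {"tx": 36.9,"ty": 9.2,"wz": 13.2},
    {"tx": 36.9,"ty": 9.2,"wz": 13.2},
    {"tx": 36.9,"ty": 9.2,"wz": 13.2},
    {"tx": 36.9,"ty": 9.2,"wz": 13.2},
    {"tx": 36.9,"ty": 9.2,"wz": 13.2},
    {"tx": 36.9,"ty": 9.2,"tz": -6,"wz": 13.2},
    {"tx": 36.9,"ty": 9.2,"tz": -14,"wz": 13.2},
    {"tx": 36.9,"ty": 9.2,"tz": -14,"wz": 13.2},
    {"tx": 36.9,"ty": 9.2,"tz": -14,"wz": 13.2},
    {"tx": 36.9,"ty": 9.2,"tz": -14,"wz": 13.2},
  ],
  gripper=-1,
)

```text
validation failed for argument at $.in...
```

```bash
python3 - <<'E'
from h import *
s=bot.state(); print(s['clock'],s['tool_pos'].round(1),s['tcp_rot'].round(3).tolist(),s['contact_force'].round(1))
def c(t,u,v,w=76,h=56,k=5):
    return cv2.resize(cv2.imread(f'pics/{t}.png')[v:v+h,u:u+w],None,fx=k,fy=k,interpolation=cv2.INTER_CUBIC)
grab('scene','scene1');grab('top','top1')
cv2.imwrite('pics/d1.png',np.hstack([c('scene1',180,220,80,100),c('top1',390,150,80,100)]))
E
```

```text
0.1 [ 205.8 -482.8  238.8] [[-0.0, 0.92, 0.392], [0.001, 0.392, -0.92], [-1.0, 0.0, -0.001]] [ 0.6 -0.2 -0.7]
```

View pics/d1.png

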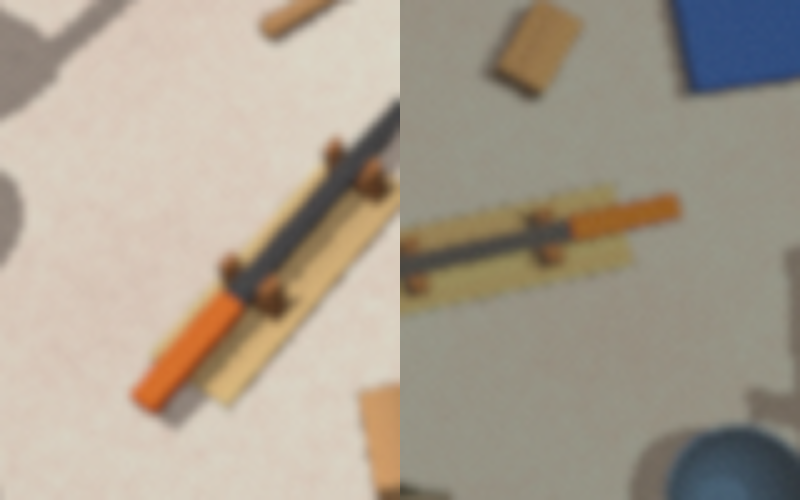

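The move was refused, so the arm hasn't moved. The picture shows only the bar in its cradles: handle at scene crop (185,350) and top crop (625,215). I'll retry with all six keys in each row.

>>> move_arm(
  increments=[
    {"tx": 36.9,"ty": 9.2,"tz": 0,"wx": 0,"wy": 0,"wz": 13.2},
    {"tx": 36.9,"ty": 9.2,"tz": 0,"wx": 0,"wy": 0,"wz": 13.2},
    {"tx": 36.9,"ty": 9.2,"tz": 0,"wx": 0,"wy": 0,"wz": 13.2},
    {"tx": 36.9,"ty": 9.2,"tz": 0,"wx": 0,"wy": 0,"wz": 13.2},
    {"tx": 36.9,"ty": 9.2,"tz": 0,"wx": 0,"wy": 0,"wz": 13.2},
    {"tx": 36.9,"ty": 9.2,"tz": 0,"wx": 0,"wy": 0,"wz": 13.2},
    {"tx": 36.9,"ty": 9.2,"tz": 0,"wx": 0,"wy": 0,"wz": 13.2},
    {"tx": 36.9,"ty": 9.2,"tz": 0,"wx": 0,"wy": 0,"wz": 13.2},
    {"tx": 36.9,"ty": 9.2,"tz": -6,"wx": 0,"wy": 0,"wz": 13.2},
    {"tx": 36.9,"ty": 9.2,"tz": -14,"wx": 0,"wy": 0,"wz": 13.2},
    {"tx": 36.9,"ty": 9.2,"tz": -14,"wx": 0,"wy": 0,"wz": 13.2},
    {"tx": 36.9,"ty": 9.2,"tz": -14,"wx": 0,"wy": 0,"wz": 13.2},
  ],
  gripper=-1,
)

```text
clock: 1.4
tool_pos: [572.6, -388.8, 92.5]
tcp_rot: [[-0.009, -0.213, 0.977], [0.008, 0.977, 0.213], [-1.0, 0.01, -0.007]]
contact_force: [-0.8, -0.5, -1.3]
width: 85.3
```

>>> move_arm(
  increments=[
    {"tx": 0.2,"ty": -0.2,"tz": -4,"wx": 0,"wy": 0,"wz": 0},
    {"tx": 0.2,"ty": -0.2,"tz": -6.9,"wx": 0,"wy": 0,"wz": 0},
    {"tx": 0.2,"ty": -0.2,"tz": -6.9,"wx": 0,"wy": 0,"wz": 0},
    {"tx": 0.2,"ty": -0.2,"tz": -6.9,"wx": 0,"wy": 0,"wz": 0},
  ],
  gripper=-1,
)

```text
clock: 1.8
tool_pos: [575.5, -391.6, 26.2]
tcp_rot: [[-0.007, -0.213, 0.977], [0.006, 0.977, 0.213], [-1.0, 0.007, -0.006]]
contact_force: [0.7, -0.9, 0.5]
width: 85.4
```

```bash
python3 - <<'E'
from h import *
s=bot.state(); print(s['clock'],s['tool_pos'].round(1),s['tcp_rot'].round(3).tolist(),s['contact_force'].round(1))
def c(t,u,v,w=76,h=56,k=5):
    return cv2.resize(cv2.imread(f'pics/{t}.png')[v:v+h,u:u+w],None,fx=k,fy=k,interpolation=cv2.INTER_CUBIC)
grab('scene','scene2')
cv2.imwrite('pics/d2.png',c('scene2',170,210,110,110))
print(proj('scene',s['tool_pos']))
E
```

```text
1.8 [ 575.5 -391.6   26.2] [[-0.007, -0.213, 0.977], [0.006, 0.977, 0.213], [-1.0, 0.007, -0.006]] [ 0.7 -0.9  0.5]
(np.float64(218.0284931122609), np.float64(291.42230853424275))
```

View pics/d2.png

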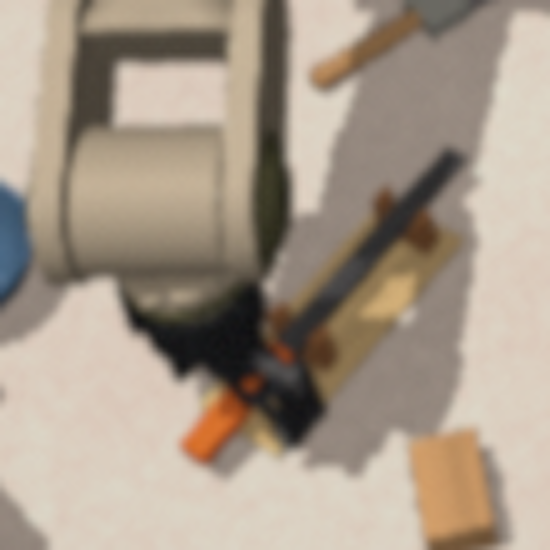

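The open fingers straddle the orange handle, which runs from crop (200,445) to (285,345). Closing now.

>>> move_arm(
  increments=[
    {"tx": 0,"ty": 0,"tz": -0.2,"wx": 0,"wy": 0,"wz": 0},
    {"tx": 0,"ty": 0,"tz": -0.2,"wx": 0,"wy": 0,"wz": 0},
    {"tx": 0,"ty": 0,"tz": -0.2,"wx": 0,"wy": 0,"wz": 0},
    {"tx": 0,"ty": 0,"tz": -0.2,"wx": 0,"wy": 0,"wz": 0},
    {"tx": 0,"ty": 0,"tz": -0.2,"wx": 0,"wy": 0,"wz": 0},
    {"tx": 0,"ty": 0,"tz": -0.2,"wx": 0,"wy": 0,"wz": 0},
    {"tx": 0,"ty": 0,"tz": -0.2,"wx": 0,"wy": 0,"wz": 0},
    {"tx": 0,"ty": 0,"tz": -0.2,"wx": 0,"wy": 0,"wz": 0},
    {"tx": 0,"ty": 0,"tz": -0.2,"wx": 0,"wy": 0,"wz": 0},
    {"tx": 0,"ty": 0,"tz": -0.2,"wx": 0,"wy": 0,"wz": 0},
  ],
  gripper=1,
)

```text
clock: 2.85
tool_pos: [575.9, -392.0, 25.2]
tcp_rot: [[-0.006, -0.213, 0.977], [0.005, 0.977, 0.213], [-1.0, 0.006, -0.004]]
contact_force: [-1.1, 0.1, 5.2]
width: 20.8
```

```bash
cat > plan.py <<'E'
from h import *
from scipy.spatial.transform import Rotation as R
G=np.array([-8.8,1.3,0.])   # bar_grip in tool frame; bar axis = tool y
def bar(s=None):
    s=s or bot.state(); Rt=s['tcp_rot']; g=s['tool_pos']+Rt@G; b=Rt[:,1]
    return g+230*b,b,g
def plan(tip,yaw,pitch,s=None):   # pitch>0: tip up, deg; yaw ccw from +y
    s=s or bot.state(); y,p=np.radians([yaw,pitch])
    b=np.array([-np.sin(y)*np.cos(p),np.cos(y)*np.cos(p),np.sin(p)]); z=np.array([np.cos(y),np.sin(y),0]); x=np.cross(b,z)
    T=np.c_[x,b,z]; pos=np.array(tip)-230*b-T@G
    w=np.degrees(R.from_matrix(T@s['tcp_rot'].T).as_rotvec())/6; d=(pos-s['tool_pos'])/10
    print('t',d.round(2),'w',w.round(3)); return pos
E
python3 - <<'E'
from plan import *
print(bar())
for n in('top','scene'):
    d=np.load(f'pics/{n}0.npz')['d']; W=cloud(n,d)
    for x0 in(560,580,595,610,630):
        m=(abs(W[...,0]-x0)<6)&(W[...,2]>113)&(W[...,2]<121)&(W[...,1]>190)&(W[...,1]<380); print(n,x0,W[m][:,1].min().round(1),W[m][:,1].max().round(1),end=' | ')
    print()
print('lift+stage'); plan((594.5,205,150),-1.5,-6); plan((594.6,212,110),-1.5,-6)
E
```

```text
(array([ 526.73682681, -166.0573941 ,   35.3188094 ]), array([-0.21255709,  0.97713217,  0.00567445]), array([ 575.62495744, -390.79779397,   34.01368476]))
top 560 225.2 362.7 | top 580 225.8 360.3 | top 595 225.9 360.6 | top 610 225.5 361.1 | top 630 222.1 357.8 | 
scene 560 227.7 366.6 | scene 580 224.8 368.5 | scene 595 224.3 365.5 | scene 610 225.1 366.6 | scene 630 224.0 364.1 | 
lift+stage
t [ 1.26 36.62 14.02] w [-1.048 -0.142 -2.291]
t [ 1.27 37.32 10.02] w [-1.048 -0.142 -2.291]
```

>>> move_arm(
  increments=[
    {"tx": 0,"ty": 0,"tz": 2,"wx": 0,"wy": 0,"wz": 0},
    {"tx": 0,"ty": 0,"tz": 5,"wx": 0,"wy": 0,"wz": 0},
    {"tx": 0,"ty": 0,"tz": 8,"wx": 0,"wy": 0,"wz": 0},
    {"tx": 0,"ty": 0,"tz": 11,"wx": 0,"wy": 0,"wz": 0},
    {"tx": 0,"ty": 0,"tz": 14,"wx": 0,"wy": 0,"wz": 0},
    {"tx": 0.1,"ty": 2,"tz": 14,"wx": -0.1,"wy": 0,"wz": -0.2},
    {"tx": 0.2,"ty": 5,"tz": 14,"wx": -0.2,"wy": 0,"wz": -0.4},
    {"tx": 0.3,"ty": 8.5,"tz": 14,"wx": -0.3,"wy": -0.04,"wz": -0.6},
    {"tx": 0.4,"ty": 12,"tz": 14,"wx": -0.4,"wy": -0.05,"wz": -0.8},
    {"tx": 0.5,"ty": 15.5,"tz": 14,"wx": -0.5,"wy": -0.07,"wz": -1.0},
    {"tx": 0.6,"ty": 19,"tz": 14,"wx": -0.6,"wy": -0.08,"wz": -1.2},
    {"tx": 0.8,"ty": 22.5,"tz": 14,"wx": -0.7,"wy": -0.1,"wz": -1.4},
    {"tx": 0.9,"ty": 26,"tz": 14,"wx": -0.8,"wy": -0.11,"wz": -1.7},
    {"tx": 1.0,"ty": 29.5,"tz": 14,"wx": -0.9,"wy": -0.12,"wz": -1.9},
    {"tx": 1.1,"ty": 32.5,"tz": 14,"wx": -1.0,"wy": -0.14,"wz": -2.1},
    {"tx": 1.2,"ty": 35,"tz": 14,"wx": -1.05,"wy": -0.14,"wz": -2.29},
    {"tx": 1.26,"ty": 36.6,"tz": 14,"wx": -1.05,"wy": -0.14,"wz": -2.29},
    {"tx": 1.26,"ty": 36.6,"tz": 14,"wx": -1.05,"wy": -0.14,"wz": -2.29},
    {"tx": 1.26,"ty": 36.6,"tz": 14,"wx": -1.05,"wy": -0.14,"wz": -2.29},
  ],
  gripper=1,
)

```text
clock: 4.75
tool_pos: [588.4, -26.6, 164.8]
tcp_rot: [[-0.004, 0.025, 1.0], [-0.105, 0.994, -0.026], [-0.994, -0.105, -0.001]]
contact_force: [-0.1, -0.1, -3.0]
width: 20.9
```

```bash
cat > meas.py <<'E'
from plan import *
import sys
tag=sys.argv[1]; s=bot.state(); tip,b,g=bar(s)
print(s['clock'],s['tool_pos'].round(1),'F',s['contact_force'].round(1),'M',s['moment'].round(2),'w',round(s['width'],1)); print('kin tip',tip.round(1),'b',b.round(4),'at crest y=174:',(tip+b*(174-tip[1])/b[1]).round(1))
for n in('top','scene'):
    p,d=grab(n,tag+n); W=cloud(n,d); hsv=cv2.cvtColor(p,cv2.COLOR_RGB2HSV).astype(int)
    # bar points: near predicted axis
    q=(W-tip)@b; L=W-tip-q[...,None]*b
    m=(q>-135)&(q<8)&(abs(L[...,0])<16)&(abs(L[...,2])<12)&(hsv[...,1]<110)&(hsv[...,2]<120)
    P=W[m]; print(n,m.sum(),'lat',L[m][:,0].mean().round(1),'z off (top surf)',np.median(L[m][:,2]).round(1),'qmax',q[m].max().round(1) if m.any() else '')
    if m.sum()>10: print('  lateral slope mm/100',(np.polyfit(q[m],L[m][:,0],1)[0]*100).round(2),'z slope',(np.polyfit(q[m],L[m][:,2],1)[0]*100).round(2))
E
python3 meas.py s3
```

```text
4.75 [588.4 -26.6 164.8] F [-0.1 -0.1 -3. ] M [-0.22  0.02  0.04] w 20.9
kin tip [594.3 204.3 149.3] b [ 0.0255  0.9942 -0.105 ] at crest y=174: [593.6 174.  152.4]
top 164 lat -1.7 z off (top surf) 0.9 qmax 0.2
  lateral slope mm/100 -0.43 z slope -2.7
scene 149 lat -0.0 z off (top surf) 1.2 qmax -0.3
  lateral slope mm/100 -0.48 z slope -1.88
```

```bash
cat > fit.py <<'E'
from plan import *
def fit(tag,bias=1.3):
    s=bot.state(); tip,b,g=bar(s); r=[]
    for n in('top','scene'):
        f=np.load(f'pics/{tag}{n}.npz'); W=cloud(n,f['d']); hsv=cv2.cvtColor(f['p'],cv2.COLOR_RGB2HSV).astype(int)
        q=(W-tip)@b; L=W-tip-q[...,None]*b
        m=(q>-135)&(q<-33)&(abs(L[...,0])<7)&(abs(L[...,2])<14)&(hsv[...,2]<120)
        k=np.polyfit(q[m],L[m][:,2],1); k[1]-=4+bias
        print(n,m.sum(),'axis z err at tip',k[1].round(1),'at crest(-50)',(k[1]-50*k[0]).round(1),'at -100',(k[1]-100*k[0]).round(1),'at grip',(k[1]-230*k[0]).round(1),'slope deg',np.degrees(k[0]).round(2))
if __name__=='__main__':
    import sys; fit(sys.argv[1])
E
python3 fit.py s3
```

```text
top 96 axis z err at tip -5.6 at crest(-50) -4.7 at -100 -3.8 at grip -1.4 slope deg -1.02
scene 86 axis z err at tip -5.9 at crest(-50) -4.9 at -100 -4.0 at grip -1.5 slope deg -1.11
```

```bash
python3 - <<'E'
import re
t=open('plan.py').read()
t=t.replace("G=np.array([-8.8,1.3,0.])","G=np.array([-7.4,1.3,-.7]); DR=1.06 ")
t=t.replace("b=Rt[:,1]","b=Rt@np.array([np.sin(np.radians(DR)),np.cos(np.radians(DR)),0])")
t=t.replace("T=np.c_[x,b,z]; pos=np.array(tip)-230*b-T@G","T=R.from_rotvec(np.radians(DR)*z).as_matrix()@np.c_[x,b,z]; pos=np.array(tip)-230*b-T@G")
open('plan.py','w').write(t)
E
python3 fit.py s3; python3 - <<'E'
from plan import *
print(bar()[0],bar()[1])
for z in (110,87): plan((595.2,214,z),-1.5,-6)
E
```

```text
top 94 axis z err at tip -0.2 at crest(-50) 0.2 at -100 0.6 at grip 1.6 slope deg -0.45
scene 79 axis z err at tip -0.6 at crest(-50) -0.4 at -100 -0.2 at grip 0.4 slope deg -0.24
[593.96433933 203.11105324 143.84914727] [ 0.02681648  0.99201574 -0.12323009]
t [ 0.14  1.05 -3.82] w [ 0.18  -0.01   0.009]
t [ 0.14  1.05 -6.12] w [ 0.18  -0.01   0.009]
```

>>> move_arm(
  increments=[
    {"tx": 0.14,"ty": 1.05,"tz": -1,"wx": 0.09,"wy": 0,"wz": 0},
    {"tx": 0.14,"ty": 1.05,"tz": -2.5,"wx": 0.18,"wy": 0,"wz": 0},
    {"tx": 0.14,"ty": 1.05,"tz": -4,"wx": 0.18,"wy": 0,"wz": 0},
    {"tx": 0.14,"ty": 1.05,"tz": -4.8,"wx": 0.18,"wy": 0,"wz": 0},
    {"tx": 0.14,"ty": 1.05,"tz": -5.4,"wx": 0.18,"wy": 0,"wz": 0},
    {"tx": 0.14,"ty": 1.05,"tz": -5.9,"wx": 0.18,"wy": 0,"wz": 0},
    {"tx": 0.14,"ty": 1.05,"tz": -6.1,"wx": 0.18,"wy": 0,"wz": 0},
    {"tx": 0.14,"ty": 1.05,"tz": -6.1,"wx": 0.18,"wy": 0,"wz": 0},
  ],
  gripper=1,
)

```text
clock: 5.65
tool_pos: [589.9, -16.7, 104.0]
tcp_rot: [[-0.003, 0.027, 1.0], [-0.086, 0.996, -0.027], [-0.996, -0.086, -0.001]]
contact_force: [0.7, -0.9, -2.6]
width: 20.8
```

```bash
python3 meas.py s4; python3 fit.py s4; python3 - <<'E'
from plan import *
c=lambda t,u,v:cv2.resize(cv2.imread(f'pics/{t}.png')[v:v+60,u:u+60],None,fx=6,fy=6,interpolation=cv2.INTER_CUBIC)
cv2.imwrite('pics/d4.png',np.hstack([c('s4scene',315,165),c('s4top',260,160)]))
E
```

```text
5.65 [589.9 -16.7 104. ] F [ 0.7 -0.9 -2.6] M [-0.24 -0.05  0.  ] w 20.8
kin tip [595.4 214.   87.2] b [ 0.0269  0.9942 -0.1045] at crest y=174: [594.3 174.   91.4]
top 158 lat -0.1 z off (top surf) 3.9 qmax -1.1
  lateral slope mm/100 -2.45 z slope -1.18
scene 153 lat 0.7 z off (top surf) 5.8 qmax 5.0
  lateral slope mm/100 -1.11 z slope -1.04
top 88 axis z err at tip -1.6 at crest(-50) -1.4 at -100 -1.3 at grip -1.0 slope deg -0.15
scene 76 axis z err at tip -2.9 at crest(-50) -1.4 at -100 0.1 at grip 4.1 slope deg -1.75
```

View pics/d4.png

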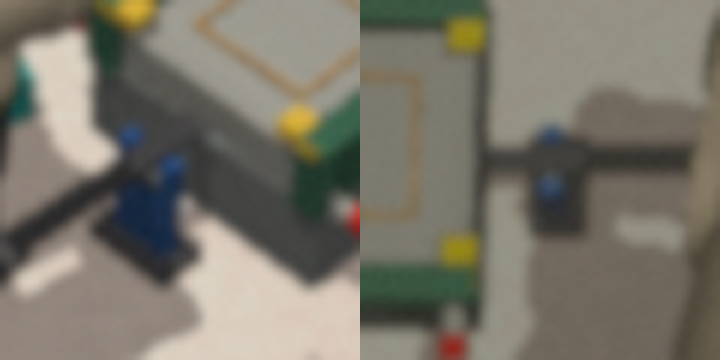

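Scene and top crops show the bar lying between the two blue horns: top crop (550,135) and (550,187), bar at row ~158. The tip is just short of the block's front face. Next is a gentle insertion.

>>> move_arm(
  increments=[
    {"tx": -0.08,"ty": 0.4,"tz": -0.1,"wx": 0,"wy": 0,"wz": 0},
    {"tx": -0.08,"ty": 0.7,"tz": -0.25,"wx": 0,"wy": 0,"wz": 0},
    {"tx": -0.08,"ty": 0.9,"tz": -0.3,"wx": 0,"wy": 0,"wz": 0},
    {"tx": -0.06,"ty": 1.1,"tz": -0.3,"wx": 0,"wy": 0,"wz": 0},
    {"tx": -0.06,"ty": 1.3,"tz": -0.3,"wx": 0,"wy": 0,"wz": 0},
    {"tx": -0.06,"ty": 1.4,"tz": -0.3,"wx": 0,"wy": 0,"wz": 0},
  ],
  gripper=1,
)

```text
clock: 6.35
tool_pos: [589.5, -2.5, 101.4]
tcp_rot: [[-0.003, 0.027, 1.0], [-0.086, 0.996, -0.027], [-0.996, -0.086, -0.0]]
contact_force: [0.1, 0.6, -3.1]
width: 20.7
```

>>> move_arm(
  increments=[
    {"tx": 0.01,"ty": 0.3,"tz": 0,"wx": 0,"wy": 0,"wz": 0},
    {"tx": 0.02,"ty": 0.6,"tz": 0,"wx": 0,"wy": 0,"wz": 0},
    {"tx": 0.02,"ty": 0.8,"tz": 0,"wx": 0,"wy": 0,"wz": 0},
    {"tx": 0.03,"ty": 1.0,"tz": 0,"wx": 0,"wy": 0,"wz": 0},
    {"tx": 0.03,"ty": 1.0,"tz": 0,"wx": 0,"wy": 0,"wz": 0},
  ],
  gripper=1,
)

```text
clock: 6.85
tool_pos: [589.8, 7.8, 101.4]
tcp_rot: [[-0.003, 0.027, 1.0], [-0.086, 0.996, -0.027], [-0.996, -0.086, -0.0]]
contact_force: [0.4, -0.4, -3.3]
width: 21.1
```

>>> move_arm(
  increments=[
    {"tx": 0.01,"ty": 0.2,"tz": 0,"wx": 0,"wy": 0,"wz": 0},
    {"tx": 0.01,"ty": 0.3,"tz": 0,"wx": 0,"wy": 0,"wz": 0},
    {"tx": 0.01,"ty": 0.4,"tz": 0,"wx": 0,"wy": 0,"wz": 0},
    {"tx": 0.01,"ty": 0.4,"tz": 0,"wx": 0,"wy": 0,"wz": 0},
  ],
  gripper=1,
)

```text
clock: 7.25
tool_pos: [589.9, 11.9, 101.4]
tcp_rot: [[-0.003, 0.026, 1.0], [-0.086, 0.996, -0.026], [-0.996, -0.086, -0.0]]
contact_force: [-0.3, -0.2, -3.3]
width: 21.3
```

>>> move_arm(
  increments=[
    {"tx": 0.01,"ty": 0.1,"tz": 0,"wx": 0,"wy": 0,"wz": 0},
    {"tx": 0.01,"ty": 0.2,"tz": 0,"wx": 0,"wy": 0,"wz": 0},
    {"tx": 0.01,"ty": 0.2,"tz": 0,"wx": 0,"wy": 0,"wz": 0},
  ],
  gripper=1,
)

```text
clock: 7.55
tool_pos: [590.1, 13.0, 101.6]
tcp_rot: [[-0.002, 0.026, 1.0], [-0.088, 0.996, -0.026], [-0.996, -0.088, -0.0]]
contact_force: [-1.1, -5.7, -3.6]
width: 21.1
```

>>> move_arm(
  increments=[
    {"tx": 0,"ty": -0.03,"tz": -0.1,"wx": 0,"wy": 0,"wz": 0},
    {"tx": 0,"ty": -0.03,"tz": -0.2,"wx": 0,"wy": 0,"wz": 0},
    {"tx": 0,"ty": -0.03,"tz": -0.2,"wx": 0,"wy": 0,"wz": 0},
  ],
  gripper=1,
)

```text
clock: 7.85
tool_pos: [590.1, 12.7, 99.4]
tcp_rot: [[-0.003, 0.026, 1.0], [-0.088, 0.996, -0.027], [-0.996, -0.088, -0.0]]
contact_force: [-1.0, -1.1, -2.9]
width: 20.7
```

```bash
python3 meas.py s5 | head -2; python3 fit.py s5
```

```text
7.85 [590.1  12.7  99.4] F [-1.  -1.1 -2.9] M [-0.38  0.02 -0.02] w 20.7
kin tip [595.5 243.3  82.3] b [ 0.0264  0.994  -0.1062] at crest y=174: [593.6 174.   89.7]
top 93 axis z err at tip 1.3 at crest(-50) 1.1 at -100 1.0 at grip 0.6 slope deg 0.18
scene 72 axis z err at tip -1.0 at crest(-50) 0.1 at -100 1.3 at grip 4.2 slope deg -1.31
```

>>> move_arm(
  increments=[
    {"tx": 0,"ty": 0,"tz": -0.2,"wx": 0.05,"wy": 0,"wz": 0},
    {"tx": 0,"ty": -0.02,"tz": -0.5,"wx": 0.15,"wy": 0,"wz": 0},
    {"tx": 0,"ty": -0.04,"tz": -0.75,"wx": 0.3,"wy": 0,"wz": 0},
    {"tx": 0,"ty": -0.07,"tz": -1.0,"wx": 0.45,"wy": 0,"wz": 0},
    {"tx": 0,"ty": -0.1,"tz": -1.25,"wx": 0.6,"wy": 0.01,"wz": 0},
    {"tx": 0,"ty": -0.12,"tz": -1.45,"wx": 0.72,"wy": 0.02,"wz": 0},
    {"tx": 0,"ty": -0.12,"tz": -1.45,"wx": 0.72,"wy": 0.02,"wz": 0},
  ],
  gripper=1,
)

```text
clock: 8.65
tool_pos: [590.0, 11.3, 84.7]
tcp_rot: [[-0.005, 0.027, 1.0], [-0.012, 1.0, -0.027], [-1.0, -0.012, -0.005]]
contact_force: [0.7, 0.1, -2.9]
width: 20.7
```

```bash
cat > lev.py <<'E'
from plan import *
import sys
tag=sys.argv[1]; s=bot.state(); tip,b,g=bar(s)
print('t',s['clock'],'tcp',s['tool_pos'].round(1),'F',s['contact_force'].round(1),'M',s['moment'].round(2),'pitch',np.degrees(np.arcsin(b[2])).round(1)); print('kin tip',tip.round(1),'crest axis',(tip+b*(174-tip[1])/b[1]).round(1)[2])
for n in('top','scene'):
    p,d=grab(n,tag+n); d0=np.load(f'pics/{n}0.npz'); W=cloud(n,d); W0=cloud(n,d0['d'])
    o=[]
    for y0 in(245,290,345):
        m=(abs(W0[...,0]-596)<45)&(abs(W0[...,1]-y0)<12)&(abs(W0[...,2]-117)<8); o.append(np.median((W-W0)[m][:,2]).round(1))
    h=cv2.cvtColor(p,cv2.COLOR_RGB2HSV).astype(int); m=((h[...,0]<8)|(h[...,0]>172))&(h[...,1]>130)&(abs(W0[...,0]-597)<160)&(abs(W[...,1]-230)<40)
    k,l,st,ce=cv2.connectedComponentsWithStats(m.astype(np.uint8)); print(n,'rise@245,290,345',o,'red',[(st[i,4],ce[i].round(1).tolist(),np.median(W[l==i],0).round(0).tolist()) for i in range(1,k) if st[i,4]>3])
E
python3 lev.py s6; python3 fit.py s6
```

```text
t 8.65 tcp [590.   11.3  84.7] F [ 0.7  0.1 -2.9] M [-0.32 -0.    0.05] pitch -1.7
kin tip [595.5 242.5  85.1] crest axis 87.2
top rise@245,290,345 [np.float64(0.8), np.float64(0.4), np.float64(0.5)] red [(np.int32(12), [277.0, 154.5], [720.0, 234.0, 92.0]), (np.int32(13), [274.8, 217.5], [468.0, 238.0, 91.0])]
scene rise@245,290,345 [np.float64(-0.0), np.float64(0.6), np.float64(-0.1)] red [(np.int32(24), [375.7, 201.2], [724.0, 231.0, 91.0])]
top 88 axis z err at tip 0.6 at crest(-50) 0.0 at -100 -0.5 at grip -1.9 slope deg 0.61
scene 80 axis z err at tip -1.3 at crest(-50) -0.4 at -100 0.4 at grip 2.6 slope deg -0.96
```

>>> move_arm(
  increments=[
    {"tx": 0,"ty": 0.02,"tz": -0.2,"wx": 0.1,"wy": 0,"wz": 0},
    {"tx": 0,"ty": 0.04,"tz": -0.4,"wx": 0.2,"wy": 0,"wz": 0},
    {"tx": 0,"ty": 0.04,"tz": -0.6,"wx": 0.3,"wy": 0,"wz": 0},
    {"tx": 0,"ty": 0.04,"tz": -0.6,"wx": 0.3,"wy": 0,"wz": 0},
  ],
  gripper=1,
)

```text
clock: 9.15
tool_pos: [589.9, 11.8, 78.6]
tcp_rot: [[-0.005, 0.027, 1.0], [0.019, 0.999, -0.027], [-1.0, 0.019, -0.006]]
contact_force: [-1.1, -0.3, -4.3]
width: 20.9
```

```bash
python3 lev.py s7
```

```text
t 9.15 tcp [589.9  11.8  78.6] F [-1.1 -0.3 -4.3] M [-0.41  0.03  0.05] pitch 0.0
kin tip [595.4 242.9  86.3] crest axis 86.2
top rise@245,290,345 [np.float64(0.5), np.float64(-0.2), np.float64(-0.5)] red [(np.int32(11), [277.1, 154.6], [719.0, 233.0, 91.0]), (np.int32(14), [274.7, 217.5], [470.0, 239.0, 93.0])]
scene rise@245,290,345 [np.float64(0.1), np.float64(0.4), np.float64(0.4)] red [(np.int32(24), [375.8, 201.2], [725.0, 230.0, 91.0])]
```

>>> move_arm(
  increments=[
    {"tx": 0,"ty": 0.03,"tz": -0.1,"wx": 0,"wy": 0,"wz": 0},
    {"tx": 0,"ty": 0.05,"tz": -0.25,"wx": 0,"wy": 0,"wz": 0},
    {"tx": 0,"ty": 0.05,"tz": -0.4,"wx": 0.05,"wy": 0,"wz": 0},
    {"tx": 0,"ty": 0.05,"tz": -0.4,"wx": 0.05,"wy": 0,"wz": 0},
  ],
  gripper=1,
)

```text
clock: 9.65
tool_pos: [590.2, 12.4, 75.1]
tcp_rot: [[-0.004, 0.027, 1.0], [0.025, 0.999, -0.027], [-1.0, 0.024, -0.005]]
contact_force: [-0.7, 0.2, -0.4]
width: 21.0
```

>>> move_arm(
  increments=[
    {"tx": 0,"ty": 0,"tz": -0.2,"wx": 0.12,"wy": 0,"wz": 0},
    {"tx": 0,"ty": 0,"tz": -0.4,"wx": 0.24,"wy": 0,"wz": 0},
    {"tx": 0,"ty": 0,"tz": -0.6,"wx": 0.36,"wy": 0,"wz": 0},
    {"tx": 0,"ty": 0,"tz": -0.6,"wx": 0.36,"wy": 0,"wz": 0},
  ],
  gripper=1,
)

```text
clock: 10.05
tool_pos: [590.2, 12.7, 68.9]
tcp_rot: [[-0.004, 0.027, 1.0], [0.064, 0.998, -0.027], [-0.998, 0.064, -0.006]]
contact_force: [0.1, 4.6, 2.6]
width: 20.7
```

```bash
python3 lev.py s8
```

```text
t 10.05 tcp [590.2  12.7  68.9] F [0.1 4.6 2.6] M [0.31 0.03 0.06] pitch 2.6
kin tip [595.8 243.2  86.8] crest axis 83.7
top rise@245,290,345 [np.float64(0.5), np.float64(0.1), np.float64(0.9)] red [(np.int32(10), [277.0, 154.5], [720.0, 233.0, 91.0]), (np.int32(14), [274.7, 217.5], [470.0, 238.0, 93.0])]
scene rise@245,290,345 [np.float64(-0.6), np.float64(0.8), np.float64(-0.0)] red [(np.int32(5), [328.4, 166.8], [475.0, 238.0, 92.0]), (np.int32(26), [375.7, 201.1], [724.0, 230.0, 91.0])]
```

>>> move_arm(
  increments=[
    {"tx": 0,"ty": 0.02,"tz": -0.2,"wx": 0.12,"wy": 0,"wz": 0},
    {"tx": 0,"ty": 0.05,"tz": -0.4,"wx": 0.22,"wy": 0,"wz": 0},
    {"tx": 0,"ty": 0.07,"tz": -0.6,"wx": 0.32,"wy": 0,"wz": 0},
    {"tx": 0,"ty": 0.09,"tz": -0.8,"wx": 0.42,"wy": 0,"wz": 0},
    {"tx": 0,"ty": 0.09,"tz": -0.8,"wx": 0.42,"wy": 0,"wz": 0},
  ],
  gripper=1,
)

```text
clock: 10.65
tool_pos: [590.5, 13.4, 61.3]
tcp_rot: [[-0.004, 0.027, 1.0], [0.107, 0.994, -0.026], [-0.994, 0.107, -0.006]]
contact_force: [-1.3, 2.1, 5.1]
width: 21.2
```

```bash
python3 lev.py s9
```

```text
t 10.65 tcp [590.5  13.4  61.3] F [-1.3  2.1  5.1] M [-0.19  0.18  0.18] pitch 5.1
kin tip [595.9 242.9  89.2] crest axis 83.0
top rise@245,290,345 [np.float64(-0.1), np.float64(-0.1), np.float64(0.6)] red [(np.int32(11), [277.1, 154.6], [720.0, 233.0, 90.0]), (np.int32(13), [274.8, 217.5], [468.0, 238.0, 92.0])]
scene rise@245,290,345 [np.float64(-0.1), np.float64(0.2), np.float64(-0.7)] red [(np.int32(12), [327.5, 167.0], [473.0, 234.0, 92.0]), (np.int32(26), [375.7, 201.3], [725.0, 231.0, 89.0])]
```

>>> move_arm(
  increments=[
    {"tx": 0,"ty": 0.02,"tz": -0.2,"wx": 0.12,"wy": 0,"wz": 0},
    {"tx": 0,"ty": 0.04,"tz": -0.4,"wx": 0.22,"wy": 0,"wz": 0},
    {"tx": 0,"ty": 0.06,"tz": -0.6,"wx": 0.34,"wy": 0,"wz": 0},
    {"tx": 0,"ty": 0.08,"tz": -0.8,"wx": 0.46,"wy": 0,"wz": 0},
    {"tx": 0,"ty": 0.08,"tz": -0.8,"wx": 0.46,"wy": 0,"wz": 0},
  ],
  gripper=1,
)

```text
clock: 11.25
tool_pos: [590.8, 14.1, 54.2]
tcp_rot: [[-0.002, 0.026, 1.0], [0.155, 0.988, -0.025], [-0.988, 0.155, -0.006]]
contact_force: [-3.5, 3.0, 11.7]
width: 20.8
```

```bash
python3 lev.py s10
```

```text
t 11.25 tcp [590.8  14.1  54.2] F [-3.5  3.  11.7] M [0.17 0.4  0.45] pitch 7.9
kin tip [596.2 242.1  93.2] crest axis 83.8
top rise@245,290,345 [np.float64(0.8), np.float64(-0.1), np.float64(-0.2)] red [(np.int32(11), [277.1, 154.6], [717.0, 233.0, 93.0]), (np.int32(12), [274.9, 217.7], [468.0, 238.0, 94.0])]
scene rise@245,290,345 [np.float64(0.5), np.float64(0.2), np.float64(-0.4)] red [(np.int32(13), [327.6, 166.6], [472.0, 236.0, 93.0]), (np.int32(26), [375.7, 201.3], [725.0, 230.0, 91.0])]
```

>>> move_arm(
  increments=[
    {"tx": -0.03,"ty": 0.02,"tz": -0.2,"wx": 0.12,"wy": 0,"wz": 0},
    {"tx": -0.06,"ty": 0.04,"tz": -0.4,"wx": 0.24,"wy": 0,"wz": 0},
    {"tx": -0.06,"ty": 0.06,"tz": -0.6,"wx": 0.36,"wy": 0,"wz": 0},
    {"tx": -0.06,"ty": 0.06,"tz": -0.6,"wx": 0.36,"wy": 0,"wz": 0},
  ],
  gripper=1,
)

```text
clock: 11.75
tool_pos: [591.0, 14.9, 49.7]
tcp_rot: [[-0.0, 0.025, 1.0], [0.193, 0.981, -0.025], [-0.981, 0.193, -0.005]]
contact_force: [-2.0, 5.3, 14.9]
width: 21.1
```

```bash
python3 lev.py s11
```

```text
t 11.75 tcp [591.   14.9  49.7] F [-2.   5.3 14.9] M [0.49 0.37 0.33] pitch 10.1
kin tip [596.2 241.1  97.4] crest axis 85.5
top rise@245,290,345 [np.float64(0.9), np.float64(0.1), np.float64(-0.6)] red [(np.int32(11), [277.1, 154.6], [719.0, 233.0, 91.0]), (np.int32(13), [274.8, 217.5], [468.0, 238.0, 94.0])]
scene rise@245,290,345 [np.float64(0.2), np.float64(0.7), np.float64(-0.3)] red [(np.int32(14), [327.5, 166.7], [471.0, 236.0, 92.0]), (np.int32(26), [375.7, 201.1], [723.0, 230.0, 90.0])]
```

>>> move_arm(
  increments=[
    {"tx": -0.05,"ty": 0.0,"tz": -0.2,"wx": 0.04,"wy": 0,"wz": 0},
    {"tx": -0.08,"ty": 0.0,"tz": -0.4,"wx": 0.1,"wy": 0,"wz": 0},
    {"tx": -0.08,"ty": 0.0,"tz": -0.6,"wx": 0.18,"wy": 0,"wz": 0},
    {"tx": -0.08,"ty": 0.0,"tz": -0.6,"wx": 0.18,"wy": 0,"wz": 0},
  ],
  gripper=1,
)

```text
clock: 12.25
tool_pos: [591.1, 15.4, 45.4]
tcp_rot: [[0.002, 0.025, 1.0], [0.213, 0.977, -0.024], [-0.977, 0.213, -0.003]]
contact_force: [-2.7, 6.8, 17.0]
width: 20.8
```

```bash
python3 lev.py s12; python3 - <<'E'
from plan import *
c=lambda t,u,v:cv2.resize(cv2.imread(f'pics/{t}.png')[v:v+60,u:u+66],None,fx=6,fy=6,interpolation=cv2.INTER_CUBIC)
cv2.imwrite('pics/d12.png',np.hstack([c('s12scene',322,155),c('s12top',260,160)]))
E
```

```text
t 12.25 tcp [591.1  15.4  45.4] F [-2.7  6.8 17. ] M [1.01 0.26 0.35] pitch 11.2
kin tip [596.  240.6  97.7] crest axis 84.5
top rise@245,290,345 [np.float64(1.9), np.float64(0.4), np.float64(0.3)] red [(np.int32(11), [277.1, 154.6], [717.0, 233.0, 94.0]), (np.int32(14), [274.7, 217.5], [470.0, 238.0, 93.0])]
scene rise@245,290,345 [np.float64(1.4), np.float64(1.7), np.float64(-0.5)] red [(np.int32(14), [327.5, 166.7], [473.0, 234.0, 92.0]), (np.int32(25), [375.7, 201.2], [724.0, 230.0, 91.0])]
```

View pics/d12.png

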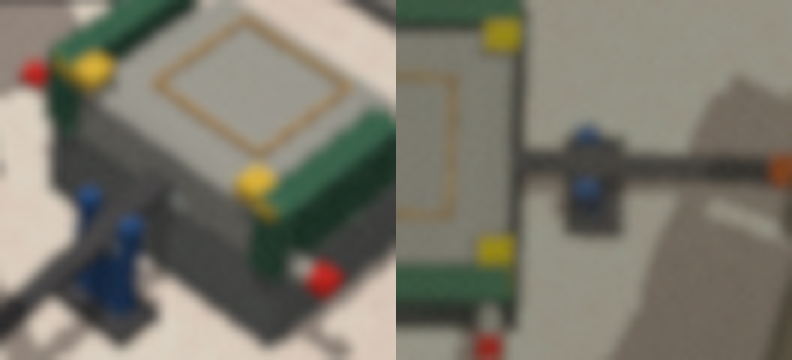

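>>> move_arm(
  increments=[
    {"tx": -0.05,"ty": 0.1,"tz": -0.1,"wx": 0.02,"wy": 0,"wz": 0},
    {"tx": -0.1,"ty": 0.2,"tz": -0.3,"wx": 0.1,"wy": 0,"wz": 0},
    {"tx": -0.1,"ty": 0.25,"tz": -0.5,"wx": 0.18,"wy": 0,"wz": 0},
    {"tx": -0.1,"ty": 0.25,"tz": -0.5,"wx": 0.18,"wy": 0,"wz": 0},
  ],
  gripper=1,
)

```text
clock: 12.75
tool_pos: [591.4, 16.2, 42.1]
tcp_rot: [[0.006, 0.024, 1.0], [0.229, 0.973, -0.024], [-0.973, 0.229, 0.001]]
contact_force: [-2.2, -6.2, 17.2]
width: 21.2
```

```bash
python3 lev.py s13
```

```text
t 12.75 tcp [591.4  16.2  42.1] F [-2.2 -6.2 17.2] M [-0.67  0.38  0.45] pitch 12.2
kin tip [596.1 240.6  98.2] crest axis 83.8
top rise@245,290,345 [np.float64(2.7), np.float64(2.3), np.float64(-0.3)] red [(np.int32(11), [277.1, 154.6], [719.0, 233.0, 95.0]), (np.int32(13), [274.8, 217.5], [470.0, 238.0, 94.0])]
scene rise@245,290,345 [np.float64(2.3), np.float64(2.4), np.float64(0.5)] red [(np.int32(14), [327.5, 166.7], [470.0, 236.0, 92.0]), (np.int32(25), [375.7, 201.2], [723.0, 230.0, 92.0])]
```

>>> move_arm(
  increments=[
    {"tx": -0.05,"ty": 0.02,"tz": -0.2,"wx": 0.1,"wy": 0,"wz": 0},
    {"tx": -0.1,"ty": 0.06,"tz": -0.4,"wx": 0.2,"wy": 0.02,"wz": 0},
    {"tx": -0.1,"ty": 0.1,"tz": -0.6,"wx": 0.3,"wy": 0.03,"wz": 0},
    {"tx": -0.1,"ty": 0.12,"tz": -0.7,"wx": 0.36,"wy": 0.03,"wz": 0},
    {"tx": -0.1,"ty": 0.12,"tz": -0.7,"wx": 0.36,"wy": 0.03,"wz": 0},
  ],
  gripper=1,
)

```text
clock: 13.35
tool_pos: [591.4, 17.2, 36.9]
tcp_rot: [[0.006, 0.024, 1.0], [0.266, 0.964, -0.024], [-0.964, 0.266, -0.0]]
contact_force: [-3.4, 3.2, 16.5]
width: 20.9
```

```bash
python3 lev.py s14
```

```text
t 13.35 tcp [591.4  17.2  36.9] F [-3.4  3.2 16.5] M [0.45 0.31 0.49] pitch 14.4
kin tip [596.1 239.2 101.5] crest axis 84.7
top rise@245,290,345 [np.float64(5.5), np.float64(3.8), np.float64(1.1)] red [(np.int32(11), [277.1, 154.6], [719.0, 233.0, 97.0]), (np.int32(14), [274.7, 217.5], [470.0, 238.0, 91.0])]
scene rise@245,290,345 [np.float64(5.0), np.float64(3.1), np.float64(0.8)] red [(np.int32(16), [327.5, 167.0], [471.0, 235.0, 90.0]), (np.int32(26), [375.7, 201.1], [723.0, 232.0, 89.0])]
```

>>> move_arm(
  increments=[
    {"tx": -0.05,"ty": 0.06,"tz": -0.2,"wx": 0.06,"wy": 0,"wz": 0},
    {"tx": -0.1,"ty": 0.12,"tz": -0.35,"wx": 0.14,"wy": 0.02,"wz": 0},
    {"tx": -0.1,"ty": 0.18,"tz": -0.5,"wx": 0.22,"wy": 0.03,"wz": 0},
    {"tx": -0.1,"ty": 0.18,"tz": -0.5,"wx": 0.22,"wy": 0.03,"wz": 0},
  ],
  gripper=1,
)

```text
clock: 13.85
tool_pos: [591.4, 18.2, 33.5]
tcp_rot: [[0.006, 0.023, 1.0], [0.288, 0.957, -0.024], [-0.958, 0.288, -0.001]]
contact_force: [-2.3, -1.2, 16.3]
width: 20.7
```

```bash
python3 lev.py s15
```

```text
t 13.85 tcp [591.4  18.2  33.5] F [-2.3 -1.2 16.3] M [-0.11  0.37  0.45] pitch 15.7
kin tip [596.1 238.7 103. ] crest axis 84.9
top rise@245,290,345 [np.float64(7.0), np.float64(4.4), np.float64(1.0)] red [(np.int32(10), [277.0, 154.8], [718.0, 233.0, 93.0]), (np.int32(13), [274.8, 217.5], [469.0, 238.0, 97.0])]
scene rise@245,290,345 [np.float64(7.0), np.float64(5.4), np.float64(0.6)] red [(np.int32(16), [327.5, 167.0], [472.0, 234.0, 90.0]), (np.int32(27), [375.6, 201.0], [723.0, 231.0, 90.0])]
```

>>> move_arm(
  increments=[
    {"tx": -0.08,"ty": 0.06,"tz": -0.15,"wx": 0.06,"wy": 0.02,"wz": 0},
    {"tx": -0.08,"ty": 0.1,"tz": -0.3,"wx": 0.12,"wy": 0.02,"wz": 0},
    {"tx": -0.08,"ty": 0.1,"tz": -0.3,"wx": 0.12,"wy": 0.02,"wz": 0},
    {"tx": -0.08,"ty": 0.1,"tz": -0.3,"wx": 0.12,"wy": 0.02,"wz": 0},
  ],
  gripper=1,
)

```text
clock: 14.35
tool_pos: [591.6, 18.5, 32.1]
tcp_rot: [[0.007, 0.023, 1.0], [0.299, 0.954, -0.024], [-0.954, 0.299, -0.0]]
contact_force: [-2.8, -0.0, 15.5]
width: 21.2
```

```bash
python3 lev.py s16
```

```text
t 14.35 tcp [591.6  18.5  32.1] F [-2.8 -0.  15.5] M [0.   0.3  0.52] pitch 16.3
kin tip [596.1 238.2 104.3] crest axis 85.5
top rise@245,290,345 [np.float64(7.4), np.float64(5.0), np.float64(0.8)] red [(np.int32(10), [277.0, 154.8], [718.0, 233.0, 92.0]), (np.int32(13), [274.8, 217.5], [469.0, 238.0, 91.0])]
scene rise@245,290,345 [np.float64(7.1), np.float64(5.1), np.float64(1.1)] red [(np.int32(16), [327.5, 167.0], [472.0, 234.0, 91.0]), (np.int32(27), [375.6, 201.0], [723.0, 232.0, 90.0])]
```

>>> move_arm(
  increments=[
    {"tx": -0.08,"ty": 0.06,"tz": -0.15,"wx": 0.05,"wy": 0.02,"wz": 0},
    {"tx": -0.08,"ty": 0.1,"tz": -0.3,"wx": 0.1,"wy": 0.02,"wz": 0},
    {"tx": -0.08,"ty": 0.1,"tz": -0.3,"wx": 0.1,"wy": 0.02,"wz": 0},
    {"tx": -0.08,"ty": 0.1,"tz": -0.3,"wx": 0.1,"wy": 0.02,"wz": 0},
  ],
  gripper=1,
)

```text
clock: 14.85
tool_pos: [591.8, 18.9, 30.8]
tcp_rot: [[0.008, 0.022, 1.0], [0.309, 0.951, -0.024], [-0.951, 0.309, 0.0]]
contact_force: [-2.7, -0.3, 15.7]
width: 21.0
```

```bash
python3 lev.py s17
```

```text
t 14.85 tcp [591.8  18.9  30.8] F [-2.7 -0.3 15.7] M [0.11 0.32 0.52] pitch 16.9
kin tip [596.2 237.9 105.2] crest axis 85.8
top rise@245,290,345 [np.float64(8.4), np.float64(3.7), np.float64(0.5)] red [(np.int32(10), [277.0, 154.8], [717.0, 233.0, 95.0]), (np.int32(14), [274.7, 217.5], [470.0, 238.0, 93.0])]
scene rise@245,290,345 [np.float64(7.9), np.float64(5.5), np.float64(1.8)] red [(np.int32(16), [327.5, 167.0], [474.0, 235.0, 92.0]), (np.int32(27), [375.6, 200.8], [722.0, 232.0, 91.0])]
```

>>> move_arm(
  increments=[
    {"tx": -0.08,"ty": 0.05,"tz": -0.15,"wx": 0.04,"wy": 0.02,"wz": 0},
    {"tx": -0.08,"ty": 0.08,"tz": -0.25,"wx": 0.08,"wy": 0.02,"wz": 0},
    {"tx": -0.08,"ty": 0.08,"tz": -0.25,"wx": 0.08,"wy": 0.02,"wz": 0},
    {"tx": -0.08,"ty": 0.08,"tz": -0.25,"wx": 0.08,"wy": 0.02,"wz": 0},
  ],
  gripper=1,
)

```text
clock: 15.35
tool_pos: [591.8, 19.4, 29.8]
tcp_rot: [[0.008, 0.022, 1.0], [0.317, 0.948, -0.023], [-0.948, 0.317, 0.001]]
contact_force: [-1.6, 0.3, 14.5]
width: 20.7
```

```bash
python3 lev.py s18
```

```text
t 15.35 tcp [591.8  19.4  29.8] F [-1.6  0.3 14.5] M [0.22 0.29 0.47] pitch 17.4
kin tip [596.2 237.6 106.1] crest axis 86.1
top rise@245,290,345 [np.float64(9.0), np.float64(6.2), np.float64(1.0)] red [(np.int32(18), [275.0, 214.3], [483.0, 238.0, 93.0])]
scene rise@245,290,345 [np.float64(9.1), np.float64(6.5), np.float64(1.2)] red [(np.int32(5), [328.6, 168.6], [481.0, 234.0, 88.0]), (np.int32(34), [372.8, 199.2], [710.0, 233.0, 89.0])]
```

Both knobs moved inwards, scene x 470→481 and 723→710, and the handle force dropped instead of rising. Both catches appear to be in, so I'll ease the block down.

>>> move_arm(
  increments=[
    {"tx": 0,"ty": -0.01,"tz": 0.1,"wx": -0.04,"wy": 0,"wz": 0},
    {"tx": 0,"ty": -0.03,"tz": 0.2,"wx": -0.08,"wy": 0,"wz": 0},
    {"tx": 0,"ty": -0.05,"tz": 0.3,"wx": -0.13,"wy": 0,"wz": 0},
    {"tx": 0,"ty": -0.07,"tz": 0.4,"wx": -0.18,"wy": 0,"wz": 0},
    {"tx": 0,"ty": -0.09,"tz": 0.5,"wx": -0.23,"wy": 0,"wz": 0},
    {"tx": 0,"ty": -0.11,"tz": 0.6,"wx": -0.28,"wy": 0,"wz": 0},
    {"tx": 0,"ty": -0.13,"tz": 0.7,"wx": -0.33,"wy": 0,"wz": 0},
    {"tx": 0,"ty": -0.13,"tz": 0.7,"wx": -0.33,"wy": 0,"wz": 0},
  ],
  gripper=1,
)

```text
clock: 16.25
tool_pos: [592.1, 17.2, 37.4]
tcp_rot: [[0.009, 0.021, 1.0], [0.283, 0.959, -0.023], [-0.959, 0.283, 0.003]]
contact_force: [-2.0, -2.0, 7.7]
width: 21.1
```

```bash
python3 lev.py s19
```

```text
t 16.25 tcp [592.1  17.2  37.4] F [-2.  -2.   7.7] M [-0.61  0.39  0.42] pitch 15.4
kin tip [596.2 238.1 105.9] crest axis 88.3
top rise@245,290,345 [np.float64(8.2), np.float64(5.4), np.float64(1.9)] red [(np.int32(18), [275.0, 214.3], [483.0, 238.0, 93.0])]
scene rise@245,290,345 [np.float64(8.6), np.float64(6.8), np.float64(1.1)] red [(np.int32(5), [328.6, 168.2], [479.0, 231.0, 93.0]), (np.int32(34), [372.8, 199.2], [709.0, 232.0, 89.0])]
```

>>> move_arm(
  increments=[
    {"tx": 0,"ty": -0.03,"tz": 0.2,"wx": -0.1,"wy": 0,"wz": 0},
    {"tx": 0,"ty": -0.07,"tz": 0.4,"wx": -0.2,"wy": 0,"wz": 0},
    {"tx": 0,"ty": -0.1,"tz": 0.6,"wx": -0.3,"wy": 0,"wz": 0},
    {"tx": -0.05,"ty": -0.13,"tz": 0.9,"wx": -0.45,"wy": 0,"wz": 0},
    {"tx": -0.1,"ty": -0.16,"tz": 1.2,"wx": -0.6,"wy": 0,"wz": 0},
    {"tx": -0.1,"ty": -0.18,"tz": 1.5,"wx": -0.75,"wy": 0,"wz": 0},
    {"tx": -0.1,"ty": -0.18,"tz": 1.5,"wx": -0.75,"wy": 0,"wz": 0},
  ],
  gripper=1,
)

```text
clock: 17.05
tool_pos: [591.4, 13.7, 52.4]
tcp_rot: [[0.01, 0.021, 1.0], [0.203, 0.979, -0.023], [-0.979, 0.204, 0.006]]
contact_force: [0.2, -9.7, -1.6]
width: 20.5
```

```bash
python3 lev.py s20; python3 fit.py s20
```

```text
t 17.05 tcp [591.4  13.7  52.4] F [ 0.2 -9.7 -1.6] M [-1.62  0.03  0.09] pitch 10.7
kin tip [595.6 239.4 102.6] crest axis 90.2
top rise@245,290,345 [np.float64(8.3), np.float64(5.4), np.float64(0.7)] red [(np.int32(18), [275.0, 214.3], [483.0, 238.0, 92.0])]
scene rise@245,290,345 [np.float64(9.2), np.float64(5.4), np.float64(1.2)] red [(np.int32(4), [328.8, 168.0], [480.0, 234.0, 92.0]), (np.int32(34), [372.8, 199.2], [709.0, 232.0, 90.0])]
top 94 axis z err at tip -7.1 at crest(-50) -5.3 at -100 -3.5 at grip 1.3 slope deg -2.1
scene 87 axis z err at tip -10.0 at crest(-50) -7.3 at -100 -4.6 at grip 2.5 slope deg -3.11
```

>>> move_arm(
  increments=[
    {"tx": -0.01,"ty": -0.3,"tz": 0,"wx": 0,"wy": 0,"wz": 0},
    {"tx": -0.02,"ty": -0.7,"tz": 0,"wx": 0,"wy": 0,"wz": 0},
    {"tx": -0.03,"ty": -1.2,"tz": 0,"wx": 0,"wy": 0,"wz": 0},
    {"tx": -0.05,"ty": -1.8,"tz": 0,"wx": 0,"wy": 0,"wz": 0},
    {"tx": -0.06,"ty": -2.5,"tz": 0,"wx": 0,"wy": 0,"wz": 0},
    {"tx": -0.08,"ty": -3.2,"tz": 0,"wx": 0,"wy": 0,"wz": 0},
    {"tx": -0.1,"ty": -3.8,"tz": 0,"wx": 0,"wy": 0,"wz": 0},
    {"tx": -0.1,"ty": -4,"tz": 0,"wx": 0,"wy": 0,"wz": 0},
    {"tx": -0.1,"ty": -4,"tz": 0,"wx": 0,"wy": 0,"wz": 0},
  ],
  gripper=1,
)

```text
clock: 18.05
tool_pos: [590.3, -26.7, 52.1]
tcp_rot: [[0.01, 0.022, 1.0], [0.204, 0.979, -0.024], [-0.979, 0.204, 0.005]]
contact_force: [0.6, 0.1, -3.1]
width: 20.7
```

```bash
python3 lev.py s21; python3 fit.py s21; python3 - <<'E'
from plan import *
c=lambda t,u,v:cv2.resize(cv2.imread(f'pics/{t}.png')[v:v+60,u:u+66],None,fx=6,fy=6,interpolation=cv2.INTER_CUBIC)
cv2.imwrite('pics/d21.png',np.hstack([c('s21scene',322,155),c('s21top',260,160)]))
E
```

```text
t 18.05 tcp [590.3 -26.7  52.1] F [ 0.6  0.1 -3.1] M [-0.52 -0.04  0.  ] pitch 10.7
kin tip [594.7 199.  102.4] crest axis 97.7
top rise@245,290,345 [np.float64(8.8), np.float64(4.4), np.float64(0.8)] red [(np.int32(18), [275.0, 214.3], [483.0, 238.0, 92.0])]
scene rise@245,290,345 [np.float64(8.3), np.float64(6.6), np.float64(0.7)] red [(np.int32(5), [328.6, 168.2], [480.0, 231.0, 90.0]), (np.int32(34), [372.8, 199.2], [709.0, 232.0, 89.0])]
top 92 axis z err at tip -6.2 at crest(-50) -5.8 at -100 -5.3 at grip -4.0 slope deg -0.55
scene 85 axis z err at tip -11.3 at crest(-50) -8.7 at -100 -6.2 at grip 0.5 slope deg -2.92
```

View pics/d21.png

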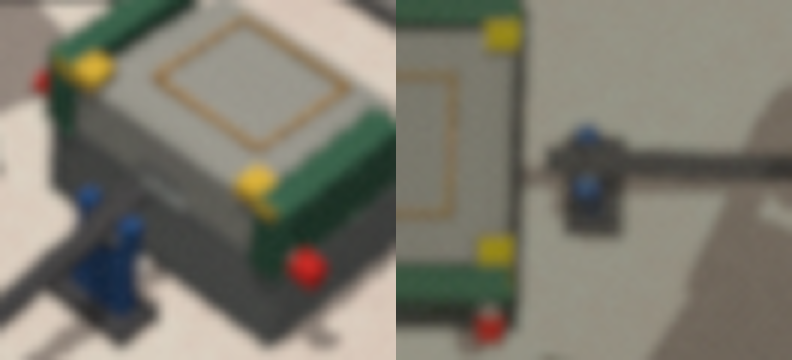

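Both red knobs now stand against the green cheeks (scene crop (42,82) and (308,268)), the block stays raised, and the tip is out of the slot. Next I lift straight up and re-measure the bar in the grip.

>>> move_arm(
  increments=[
    {"tx": 0,"ty": 0,"tz": 1.5,"wx": 0,"wy": 0,"wz": 0},
    {"tx": 0,"ty": 0,"tz": 4,"wx": -0.2,"wy": 0,"wz": 0},
    {"tx": 0,"ty": 0,"tz": 7,"wx": -0.6,"wy": 0,"wz": 0},
    {"tx": 0,"ty": -1,"tz": 9.5,"wx": -1.0,"wy": 0,"wz": 0},
    {"tx": 0,"ty": -3,"tz": 10.5,"wx": -1.3,"wy": 0,"wz": 0},
    {"tx": 0,"ty": -4,"tz": 10.5,"wx": -1.4,"wy": 0,"wz": 0},
    {"tx": 0,"ty": -4,"tz": 10.5,"wx": -1.4,"wy": 0,"wz": 0},
    {"tx": 0,"ty": -4,"tz": 10.5,"wx": -1.4,"wy": 0,"wz": 0},
  ],
  gripper=1,
)

```text
clock: 18.95
tool_pos: [589.8, -65.7, 156.3]
tcp_rot: [[0.008, 0.022, 1.0], [0.061, 0.998, -0.023], [-0.998, 0.061, 0.007]]
contact_force: [0.5, -0.8, -2.9]
width: 20.9
```

```bash
python3 meas.py s22; python3 fit.py s22
```

```text
18.95 [589.8 -65.7 156.3] F [ 0.5 -0.8 -2.9] M [-0.44 -0.03  0.04] w 20.9
kin tip [594.2 164.9 173.4] b [0.0224 0.9989 0.0422] at crest y=174: [594.4 174.  173.8]
top 175 lat -0.3 z off (top surf) -1.7 qmax 0.5
  lateral slope mm/100 -0.85 z slope -6.89
scene 154 lat 1.2 z off (top surf) -3.1 qmax 7.0
  lateral slope mm/100 -1.63 z slope -5.82
top 97 axis z err at tip -10.3 at crest(-50) -7.7 at -100 -5.0 at grip 1.8 slope deg -3.03
scene 83 axis z err at tip -11.2 at crest(-50) -8.9 at -100 -6.7 at grip -0.8 slope deg -2.57
```

```bash
sed -i 's/DR=1.06/DR=3.86/' plan.py; python3 fit.py s22; python3 - <<'E'
from plan import *
s=bot.state(); tip,b,g=bar(s); print(tip.round(1),b.round(3))
for n in('top','scene'):
    f=np.load(f'pics/s22{n}.npz'); W=cloud(n,f['d']); h=cv2.cvtColor(f['p'],cv2.COLOR_RGB2HSV).astype(int)
    q=(W-tip)@b; L=W-tip-q[...,None]*b
    m=(q>-135)&(q<15)&(abs(L[...,0])<14)&(abs(L[...,2])<10)
    print(n,'tip end q',np.sort(q[m])[-8:].round(1),'lat',np.polyfit(q[m],L[m][:,0],1).round(4))
    o=(abs(q+230)<80)&(abs(L[...,0])<25)&(abs(L[...,2])<20)&(h[...,1]>150)&(h[...,0]<20)&(h[...,2]>60)
    print('orange q range',np.sort(q[o])[:4].round(1),np.sort(q[o])[-4:].round(1),'expect -280..-190')
# rest geometry: target grip pose
R0=np.array([555.2,-303.5,34]);print('rest'); 
yaw=12.4; bb=np.array([-np.sin(np.radians(yaw)),np.cos(np.radians(yaw)),0])
for z in(100,50,38,34): plan(np.array([575.6,-390.8,z])+230*bb,yaw,0)
E
```

```text
top 93 axis z err at tip 0.6 at crest(-50) 0.8 at -100 1.1 at grip 1.7 slope deg -0.28
scene 82 axis z err at tip 0.1 at crest(-50) -0.1 at -100 -0.3 at grip -0.8 slope deg 0.22
[594.3 165.2 162.2] [ 0.022  1.    -0.007]
top tip end q [-3.6 -3.4 -3.3 -0.2 -0.1  0.3  0.4  0.5] lat [-0.0109 -0.9045]
orange q range [] [] expect -280..-190
scene tip end q [-3.3 -1.8 -1.7  0.3  0.7  1.4  6.1  7.2] lat [-0.0113 -0.3908]
orange q range [-276.5 -276.4 -276.2 -275.3] [-234.8 -232.8 -232.1 -231.1] expect -280..-190
rest
t [ -1.34 -32.59  -6.38] w [0.059 0.072 2.278]
t [ -1.34 -32.59 -11.38] w [0.059 0.072 2.278]
t [ -1.34 -32.59 -12.58] w [0.059 0.072 2.278]
t [ -1.34 -32.59 -12.98] w [0.059 0.072 2.278]
```

>>> move_arm(
  increments=[
    {"tx": -0.1,"ty": -2,"tz": 0,"wx": 0,"wy": 0,"wz": 0.1},
    {"tx": -0.2,"ty": -5,"tz": 0,"wx": 0,"wy": 0,"wz": 0.3},
    {"tx": -0.3,"ty": -8.5,"tz": 0,"wx": 0.01,"wy": 0.01,"wz": 0.6},
    {"tx": -0.5,"ty": -12,"tz": 0,"wx": 0.02,"wy": 0.02,"wz": 0.8},
    {"tx": -0.6,"ty": -15.5,"tz": 0,"wx": 0.03,"wy": 0.03,"wz": 1.1},
    {"tx": -0.8,"ty": -19,"tz": 0,"wx": 0.04,"wy": 0.04,"wz": 1.4},
    {"tx": -0.9,"ty": -22.5,"tz": 0,"wx": 0.05,"wy": 0.05,"wz": 1.6},
    {"tx": -1.1,"ty": -26,"tz": 0,"wx": 0.06,"wy": 0.06,"wz": 1.9},
    {"tx": -1.2,"ty": -29,"tz": 0,"wx": 0.06,"wy": 0.07,"wz": 2.1},
    {"tx": -1.36,"ty": -31.5,"tz": -1,"wx": 0.06,"wy": 0.07,"wz": 2.25},
    {"tx": -1.36,"ty": -32.6,"tz": -4,"wx": 0.06,"wy": 0.07,"wz": 2.25},
    {"tx": -1.36,"ty": -32.6,"tz": -6.5,"wx": 0.06,"wy": 0.07,"wz": 2.25},
    {"tx": -1.36,"ty": -32.6,"tz": -8,"wx": 0.06,"wy": 0.07,"wz": 2.25},
    {"tx": -1.36,"ty": -32.6,"tz": -8,"wx": 0.06,"wy": 0.07,"wz": 2.25},
    {"tx": -1.36,"ty": -32.6,"tz": -8,"wx": 0.06,"wy": 0.07,"wz": 2.25},
  ],
  gripper=1,
)

```text
clock: 20.55
tool_pos: [576.9, -391.4, 77.3]
tcp_rot: [[-0.013, -0.212, 0.977], [0.065, 0.975, 0.212], [-0.998, 0.066, 0.001]]
contact_force: [0.5, -0.3, -1.8]
width: 20.7
```

```bash
python3 meas.py s23; python3 fit.py s23; python3 - <<'E'
from plan import *
yaw=12.2; bb=np.array([-np.sin(np.radians(yaw)),np.cos(np.radians(yaw)),0])
for z in(45,38,34): plan(np.array([575.4,-390.8,z])+230*bb,yaw,0)
c=lambda t,u,v:cv2.resize(cv2.imread(f'pics/{t}.png')[v:v+80,u:u+80],None,fx=5,fy=5,interpolation=cv2.INTER_CUBIC)
cv2.imwrite('pics/d23.png',np.hstack([c('s23scene',195,230),c('s23top',370,160)]))
E
```

```text
20.55 [ 576.9 -391.4   77.3] F [ 0.5 -0.3 -1.8] M [-0.4  -0.09 -0.06] w 20.7
kin tip [ 527.2 -166.    84.6] b [-2.124e-01  9.772e-01 -9.000e-04] at crest y=174: [453.2 174.   84.3]
top 162 lat -0.5 z off (top surf) 4.8 qmax 1.8
  lateral slope mm/100 0.66 z slope -1.47
scene 211 lat 1.2 z off (top surf) 5.2 qmax 1.8
  lateral slope mm/100 -0.83 z slope -0.71
top 95 axis z err at tip -3.4 at crest(-50) -2.0 at -100 -0.6 at grip 3.1 slope deg -1.6
scene 110 axis z err at tip -0.5 at crest(-50) -0.3 at -100 -0.1 at grip 0.4 slope deg -0.21
t [-0.08  0.03 -4.06] w [ 0.017  0.022 -0.009]
t [-0.08  0.03 -4.76] w [ 0.017  0.022 -0.009]
t [-0.08  0.03 -5.16] w [ 0.017  0.022 -0.009]
```

View pics/d23.png

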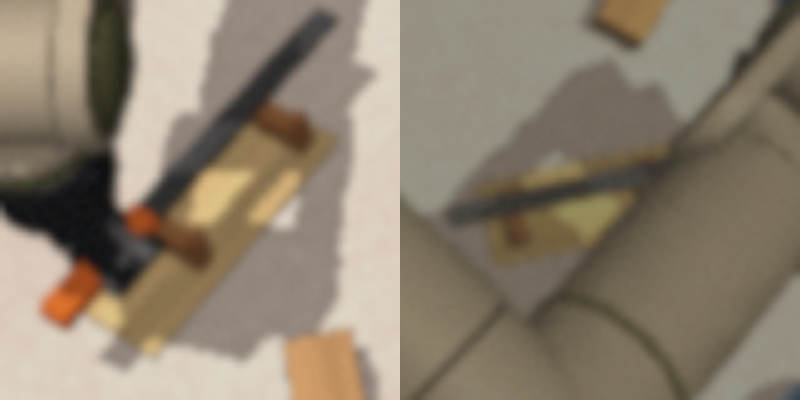

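The bar hangs straight above its two cradles; in the scene crop it runs from tip (328,18) to handle (65,300), with the horns at (285,125) and (185,240). Lowering.

>>> move_arm(
  increments=[
    {"tx": -0.2,"ty": 0.05,"tz": -1,"wx": 0.02,"wy": 0.02,"wz": 0},
    {"tx": -0.2,"ty": 0.05,"tz": -2,"wx": 0.02,"wy": 0.02,"wz": 0},
    {"tx": -0.2,"ty": 0.05,"tz": -3,"wx": 0.02,"wy": 0.02,"wz": 0},
    {"tx": -0.2,"ty": 0.05,"tz": -4,"wx": 0.02,"wy": 0.02,"wz": 0},
    {"tx": -0.2,"ty": 0.05,"tz": -4.6,"wx": 0.02,"wy": 0.02,"wz": 0},
    {"tx": -0.2,"ty": 0.05,"tz": -4.8,"wx": 0.02,"wy": 0.02,"wz": 0},
    {"tx": -0.2,"ty": 0.05,"tz": -4.8,"wx": 0.02,"wy": 0.02,"wz": 0},
  ],
  gripper=1,
)

```text
clock: 21.35
tool_pos: [575.0, -391.2, 29.9]
tcp_rot: [[-0.014, -0.212, 0.977], [0.066, 0.975, 0.212], [-0.998, 0.068, 0.0]]
contact_force: [-0.2, 0.2, -2.7]
width: 20.8
```

>>> move_arm(
  increments=[
    {"tx": 0,"ty": 0,"tz": -0.1,"wx": 0,"wy": 0,"wz": 0},
    {"tx": 0,"ty": 0,"tz": -0.2,"wx": 0,"wy": 0,"wz": 0},
    {"tx": 0,"ty": 0,"tz": -0.25,"wx": 0,"wy": 0,"wz": 0},
    {"tx": 0,"ty": 0,"tz": -0.25,"wx": 0,"wy": 0,"wz": 0},
  ],
  gripper=1,
)

```text
clock: 21.75
tool_pos: [575.0, -391.2, 27.4]
tcp_rot: [[-0.014, -0.212, 0.977], [0.066, 0.975, 0.212], [-0.998, 0.068, 0.0]]
contact_force: [0.2, 0.2, -2.6]
width: 21.2
```

```bash
python3 meas.py s24; python3 fit.py s24
```

```text
21.75 [ 575.  -391.2   27.4] F [ 0.2  0.2 -2.6] M [-0.34 -0.06 -0.02] w 21.2
kin tip [ 525.4 -165.9   35. ] b [-2.123e-01  9.772e-01  4.000e-04] at crest y=174: [451.5 174.   35.1]
top 132 lat -0.4 z off (top surf) 4.7 qmax -13.4
  lateral slope mm/100 0.55 z slope -0.36
scene 201 lat 1.3 z off (top surf) 4.9 qmax 2.7
  lateral slope mm/100 -1.05 z slope -0.14
top 91 axis z err at tip 0.7 at crest(-50) 0.0 at -100 -0.6 at grip -2.3 slope deg 0.76
scene 102 axis z err at tip 0.7 at crest(-50) 0.3 at -100 -0.1 at grip -1.2 slope deg 0.46
```

Still about 1 mm above the seats, so lower a little more.

>>> move_arm(
  increments=[
    {"tx": 0,"ty": 0,"tz": -0.06,"wx": 0,"wy": 0,"wz": 0},
    {"tx": 0,"ty": 0,"tz": -0.12,"wx": 0,"wy": 0,"wz": 0},
    {"tx": 0,"ty": 0,"tz": -0.16,"wx": 0,"wy": 0,"wz": 0},
    {"tx": 0,"ty": 0,"tz": -0.16,"wx": 0,"wy": 0,"wz": 0},
  ],
  gripper=1,
)

```text
clock: 22.25
tool_pos: [575.0, -391.3, 25.8]
tcp_rot: [[-0.014, -0.212, 0.977], [0.066, 0.975, 0.212], [-0.998, 0.068, 0.0]]
contact_force: [0.6, -0.6, -2.4]
width: 21.2
```

>>> move_arm(
  increments=[
    {"tx": 0,"ty": 0,"tz": -0.05,"wx": 0,"wy": 0,"wz": 0},
    {"tx": 0,"ty": 0,"tz": -0.12,"wx": 0,"wy": 0,"wz": 0},
    {"tx": 0,"ty": 0,"tz": -0.12,"wx": 0,"wy": 0,"wz": 0},
  ],
  gripper=1,
)

```text
clock: 22.55
tool_pos: [575.1, -391.3, 25.1]
tcp_rot: [[-0.014, -0.212, 0.977], [0.066, 0.975, 0.212], [-0.998, 0.068, 0.0]]
contact_force: [-1.7, 1.1, 1.9]
width: 20.7
```

>>> move_arm(
  increments=[
    {"tx": 0,"ty": 0,"tz": 0,"wx": 0,"wy": 0,"wz": 0},
    {"tx": 0,"ty": 0,"tz": 0,"wx": 0,"wy": 0,"wz": 0},
    {"tx": 0,"ty": 0,"tz": 0,"wx": 0,"wy": 0,"wz": 0},
    {"tx": 0,"ty": 0,"tz": 0,"wx": 0,"wy": 0,"wz": 0},
    {"tx": 0,"ty": 0,"tz": 0,"wx": 0,"wy": 0,"wz": 0},
    {"tx": 0,"ty": 0,"tz": 0,"wx": 0,"wy": 0,"wz": 0},
    {"tx": 0,"ty": 0,"tz": 0,"wx": 0,"wy": 0,"wz": 0},
    {"tx": 0,"ty": 0,"tz": 0,"wx": 0,"wy": 0,"wz": 0},
  ],
  gripper=-1,
)

```text
clock: 23.35
tool_pos: [575.1, -391.3, 25.1]
tcp_rot: [[-0.014, -0.212, 0.977], [0.066, 0.975, 0.212], [-0.998, 0.068, 0.0]]
contact_force: [-0.6, 0.4, 0.1]
width: 85.5
```

>>> move_arm(
  increments=[
    {"tx": 0,"ty": 0,"tz": 1.5,"wx": 0,"wy": 0,"wz": 0},
    {"tx": 0,"ty": 0,"tz": 4,"wx": 0,"wy": 0,"wz": 0},
    {"tx": 0,"ty": 0,"tz": 8,"wx": 0,"wy": 0,"wz": 0},
    {"tx": 0,"ty": 0,"tz": 13,"wx": 0,"wy": 0,"wz": 0},
    {"tx": 0,"ty": 0,"tz": 18,"wx": 0,"wy": 0,"wz": 0},
    {"tx": -4,"ty": -1,"tz": 21,"wx": 0,"wy": 0,"wz": 0},
    {"tx": -9,"ty": -2,"tz": 21,"wx": 0,"wy": 0,"wz": -0.5},
    {"tx": -14,"ty": -3,"tz": 21,"wx": 0,"wy": 0,"wz": -1},
    {"tx": -19,"ty": -4,"tz": 21,"wx": 0,"wy": 0,"wz": -2},
    {"tx": -24,"ty": -5,"tz": 21,"wx": 0,"wy": 0,"wz": -3},
    {"tx": -29,"ty": -6,"tz": 21,"wx": 0,"wy": 0,"wz": -4},
    {"tx": -32,"ty": -7,"tz": 21,"wx": 0,"wy": 0,"wz": -5},
    {"tx": -32,"ty": -7,"tz": 21,"wx": 0,"wy": 0,"wz": -5},
  ],
  gripper=-1,
)

```text
clock: 24.65
tool_pos: [251.5, -462.5, 236.6]
tcp_rot: [[0.021, 0.311, 0.95], [0.062, 0.948, -0.312], [-0.998, 0.066, 0.001]]
contact_force: [0.5, -0.1, 1.6]
width: 85.4
```

```bash
python3 lev.py s25; sed 's/{n}0.npz/s25{n}.npz/' m.py | sed '/fu=/,$d' | python3 - ; python3 - <<'E'
from plan import *
c=lambda t,u,v:cv2.resize(cv2.imread(f'pics/{t}.png')[v:v+80,u:u+80],None,fx=5,fy=5,interpolation=cv2.INTER_CUBIC)
cv2.imwrite('pics/d25.png',np.hstack([c('s25scene',195,230),c('s25scene',320,145)]))
E
```

```text
t 24.65 tcp [ 251.5 -462.5  236.6] F [ 0.5 -0.1  1.6] M [-0.04 -0.06 -0.04] pitch -0.1
kin tip [ 322.9 -243.   243.7] crest axis 243.0
top rise@245,290,345 [np.float64(8.7), np.float64(5.1), np.float64(1.5)] red [(np.int32(18), [275.0, 214.3], [483.0, 238.0, 92.0])]
scene rise@245,290,345 [np.float64(8.4), np.float64(6.2), np.float64(1.2)] red [(np.int32(34), [372.8, 199.2], [709.0, 233.0, 89.0])]
top table z 1.6 near press 1.6
dark 185 c [ 543.4 -255.9   39. ] ang deg from +y 12.52 ends [ 563.4 -345.9] [ 523.2 -164.9] zmed 39.0
orange 67 c [ 571.6 -387.9   42.9] ang deg from +y 12.37 ends [ 580.8 -429.5] [ 563.5 -350.9] zmed 42.9
block 1486 121.0 ((598.1923217773438, 289.3471984863281), (145.85739135742188, 206.42747497558594), 88.94003295898438) [599.6 290.4]
yellow 26 [277.5 165. ] [665.  226.3 139.4] [657. 216. 133.] [675. 236. 150.]
yellow 20 [276.  201.5] [524.1 230.  140.9] [518. 222. 133.] [531. 238. 146.]
red 8 [275.4 214.2] [483.2 236.3  93.6] [479. 231.  88.] [487. 243.  99.]
green 19 [259.8 160.5] [683.8 297.2 139. ] [675. 270. 134.] [691. 313. 151.]
green 78 [262.3 206.8
[... 191 characters left out ...]

orange 160 c [ 579.  -390.8   42.1] ang deg from +y 12.84 ends [ 588.8 -433.5] [ 569.7 -349.8] zmed 42.3
block 1006 121.2 ((596.8269653320312, 293.6090087890625), (150.57598876953125, 205.3255615234375), 89.26553344726562) [590.4 287.6]
yellow 33 [336.3 166.4] [525.  225.  136.7] [507. 220. 115.] [536. 242. 145.]
yellow 28 [364.2 186.3] [668.3 220.9 137.3] [659. 216. 124.] [684. 237. 144.]
red 31 [372.7 199.2] [709.3 231.5  89.3] [696. 227.  52.] [718. 247.  97.]
green 83 [344.  157.3] [514.3 286.2 139.7] [503. 229. 123.] [521. 330. 148.]
green 15 [332.  171.8] [506.4 222.6  96.4] [502. 218.  82.] [517. 226. 112.]
green 261 [376.5 186.1] [695.8 267.8 124.8] [677. 214.  78.] [701. 333. 145.]
```

View pics/d25.png

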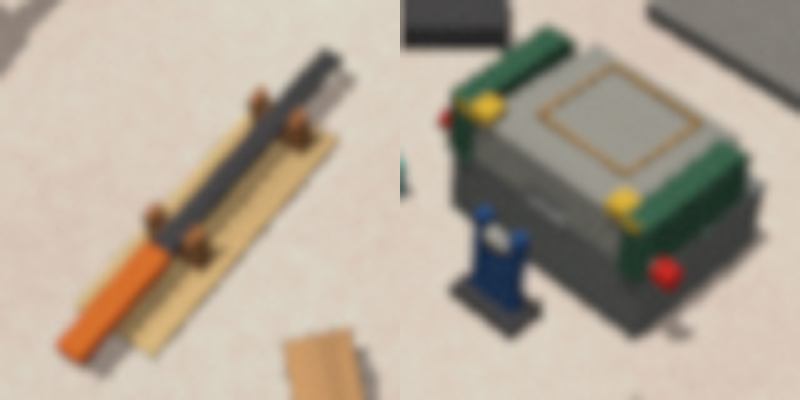

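The bar lies in both cradles within about 1 mm of its starting place. The block is held up and both red knobs, at crop (447,118) and (666,272), are close to the cheeks. Handing in.

```bash
python3 -c "
from rig import bot
print(bot.hand_in())"
```

```text
the job is handed in; nothing more can be done
None
```

I levered the block up with the pry bar until both spring catches snapped in, eased it down onto them, drew the bar out and laid it back in its cradles. I handed in at about 24.7 s on the robot's clock; no verdict was reported.

**Last checks**
- **Catches:** Both red knobs moved in by about 10–14 mm and stand close to the green cheeks. The code reliably found only one knob per camera; in the last picture both are visible and in.
- **Block:** The top near the front stays about 8.5 mm higher than at the start, which is about 10 mm at the front edge. It did not drop when the bar was unloaded or drawn out.
- **Stops:** I took no contact reading at the yellow stops. The handle force read about 14–17 N while lifting and fell as the catches snapped, so there was no sign of hitting them.
- **Bar:** It is within about 1 mm of its starting place and 0.4° of its starting angle, resting in both cradles with the gripper clear.
- **Other objects:** I did not measure them one by one. The arm stayed clear of them, and nothing looks moved in the close-up picture I took at the end.

**What did not go cleanly**
- The first move was refused for missing row keys; nothing moved.
- The bar drooped in the grip by 1° at first and nearly 4° after levering. I re-measured it each time and corrected for it.
- While levering, the bar was pulled back with up to about 7 N. I pushed it gently home again before the main lift.
- As I eased off, it pressed on the back of the slot with about 10 N.

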